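# Put the storage tubs away: nest the set and rest its lid

## Task

Put the storage set away: stand the low wide tub in the middle of the cork mat, then stand the middle tub inside it, then the tall narrow tub inside that one, all upright. Last of all lay the wooden lid, handle up, on the sloping lid rest: flat on the board, in the middle of its width, square and right up against the ledge. Set each thing down rather than dropping it, and leave the sugar jar, the salt and the pepper where they are.

Things in the scene. Friction and masses are not known exactly. Their poses are not given: they have to be found in the camera images.
- tub_low: The widest and lowest open square steel tub, 66 x 66 mm outside and 40 mm high, walls and floor 3 mm thick (inside 60 x 60 mm). Loose, starts upright on the counter. Origin at the centre of its underside; z up, x and y square to its walls.
- tub_mid: The middle-sized open square steel tub, 50 x 50 mm outside and 65 mm high, walls and floor 3 mm thick (inside 44 x 44 mm). Loose, starts upright on the counter. Origin at the centre of its underside; z up, x and y square to its walls. Standing in the low tub it shows 28 mm above that tub's rim.
- tub_tall: The narrowest and tallest open square steel tub, 34 x 34 mm outside and 90 mm high, walls and floor 3 mm thick (inside 28 x 28 mm). Loose, starts upright on the counter. Origin at the centre of its underside; z up, x and y square to its walls. Standing in the middle tub it shows 28 mm above that tub's rim.
- lid: Square wooden lid, 84 x 84 mm and 10 mm thick, with a darker wooden bar handle in the middle of its top: 14 mm wide (along lid x), 56 mm long (along lid y), standing 24 mm above the plate (top 34 mm above the underside). Loose, starts flat on the counter. Origin at the centre of the underside, z up, x and y along its edges.
- mat: Square cork mat, 110 x 110 mm, 5 mm thick, fixed to the counter. Origin at the centre of its underside, so its top is 5 mm above the origin; z up, x and y along its edges.
- slope: Board of the fixed wooden lid rest (small easel), tilted 25 degrees, low edge (dark ledge) roughly towards the robot. Origin on its upper face at the middle of the ledge's inner face, 30 mm above the counter. x up the slope, y along the ledge, z square out of the board. Face 104 (x) by 120 mm; ledge 8 mm thick, 14 mm out of the board. The lid against the ledge has its origin 42 mm along x.
- sugar_jar: Bystander: squat white jar with a dark lid, 60 mm in diameter, 70 mm high, loose. Origin at the centre of its underside.
- salt: Bystander: small white shaker, 40 mm in diameter, 60 mm high, loose. Origin at the centre of its underside.
- pepper: Bystander: small dark wooden shaker, 40 mm in diameter, 60 mm high, loose. Origin at the centre of its underside.

How it is judged (in metres and radians):
On the way, in this order (a step that is already met when the one before it is completed fails the run):
1. the low tub stands on the middle of the mat, released (horizontal distance between tub_low and mat below 0.015 m and z of tub_low in the frame of mat between 0.002 and 0.008 m and angle between tub_low's own z axis and vertical below 0.06 rad and contact force between each of the fingers, the arm and tub_low below 0.1 N and linear speed of tub_low below 0.02 m/s and angular speed of tub_low below 0.2 rad/s), for 0.2 s.
2. the middle tub stands inside the low tub on the mat, released (horizontal distance between tub_low and mat below 0.015 m and z of tub_low in the frame of mat between 0.002 and 0.008 m and angle between tub_low's own z axis and vertical below 0.06 rad and horizontal distance between tub_mid and tub_low below 0.012 m and z of tub_mid in the frame of tub_low between 0 and 0.007 m and angle between tub_mid's own z axis and vertical below 0.08 rad and contact force between each of the fingers, the arm and tub_mid below 0.1 N and linear speed of tub_mid below 0.02 m/s and angular speed of tub_mid below 0.2 rad/s), for 0.2 s.
3. the tall tub stands inside the middle tub, released (horizontal distance between tub_low and mat below 0.015 m and z of tub_low in the frame of mat between 0.002 and 0.008 m and angle between tub_low's own z axis and vertical below 0.06 rad and horizontal distance between tub_mid and tub_low below 0.012 m and z of tub_mid in the frame of tub_low between 0 and 0.007 m and angle between each of tub_mid, tub_tall's own z axis and vertical below 0.08 rad and horizontal distance between tub_tall and tub_mid below 0.012 m and z of tub_tall in the frame of tub_mid between 0 and 0.007 m and contact force between each of the fingers, the arm and tub_tall below 0.1 N and linear speed of tub_tall below 0.02 m/s and angular speed of tub_tall below 0.2 rad/s), for 0.2 s.
4. the lid lies on the sloping board against the ledge, released (x of lid in the frame of slope between 0.037 and 0.05 m and y of lid in the frame of slope between -0.015 and 0.015 m and z of lid in the frame of slope between -0.003 and 0.005 m and angle between the z axis of lid and the z axis of slope, either way round below 0.08 rad and angle between lid's own z axis and vertical below 0.8 rad and (angle between the x axis of lid and the x axis of slope, either way round below 0.15 rad or angle between the x axis of lid and the y axis of slope, either way round below 0.15 rad) and contact force between each of the fingers, the arm and lid below 0.1 N and linear speed of lid below 0.02 m/s and angular speed of lid below 0.2 rad/s), for 0.2 s.
At the end, for the whole second after the job is handed in: Low tub upright on the mat, centres within 15 mm; middle tub on its floor, tall tub on the middle tub's floor, both upright; lid handle up, flat on the sloping board, square to the ledge within 8 degrees, within 8 mm of it and of mid-ledge within 15 mm. All released and at rest (horizontal distance between tub_low and mat below 0.015 m and z of tub_low in the frame of mat between 0.002 and 0.008 m and angle between tub_low's own z axis and vertical below 0.06 rad and horizontal distance between tub_mid and tub_low below 0.012 m and z of tub_mid in the frame of tub_low between 0 and 0.007 m and angle between each of tub_mid, tub_tall's own z axis and vertical below 0.08 rad and horizontal distance between tub_tall and tub_mid below 0.012 m and z of tub_tall in the frame of tub_mid between 0 and 0.007 m and x of lid in the frame of slope between 0.037 and 0.05 m and y of lid in the frame of slope between -0.015 and 0.015 m and z of lid in the frame of slope between -0.003 and 0.005 m and angle between the z axis of lid and the z axis of slope, either way round below 0.08 rad and angle between lid's own z axis and vertical below 0.8 rad and (angle between the x axis of lid and the x axis of slope, either way round below 0.15 rad or angle between the x axis of lid and the y axis of slope, either way round below 0.15 rad) and linear speed of each of tub_low, tub_mid, tub_tall, lid below 0.02 m/s and angular speed of each of tub_low, tub_mid, tub_tall, lid below 0.2 rad/s); the robot touches nothing.
It fails at once if a bystander is moved more than 30 mm or knocked over (distance of any of sugar_jar, salt, pepper from where it was at the start of the episode above 0.03 m or angle between any of sugar_jar, salt, pepper's own z axis and vertical above 0.5 rad).
It fails at once if a tub or the lid is dropped (falls freely by more than about 25 mm) or thrown ((contact force between the fingers and tub_low below 0.05 N and linear speed of tub_low above 0.7 m/s) or (contact force between the fingers and tub_mid below 0.05 N and linear speed of tub_mid above 0.7 m/s) or (contact force between the fingers and tub_tall below 0.05 N and linear speed of tub_tall above 0.7 m/s) or (contact force between the fingers and lid below 0.05 N and linear speed of lid above 0.7 m/s)).
It also fails if it takes over 120 s, if anything falls off the work surface, if the arm or the gripper's body presses on something with over 40 N, if the wrist force passes 120 N, or if a joint passes its speed limit or range.

## Robot

A 6-joint arm with a two-finger parallel gripper is mounted at the origin on the work surface. World frame = base frame: x ahead of the robot, y to its left, z up, the work surface at z = 0. Lengths are in mm, angles in rad, forces in N, time in s.
With the tool pointing down it reaches from about 350 to 875 mm from the base axis. Payload 4.2 kg.
Tool frame: the origin (TCP) lies midway between the tips of the shut fingers; the grasp point (between the pads) lies 19 mm behind it (arm.grasp_offset is the distance from the TCP to the grasp point, in mm); z points along the fingers, y is the line along which they close (so a half turn about z gives the same grasp; the last joint's range is limited). The gripper opens to 85 mm and grips with 20 to 120 N. Pads are 22 mm wide; open, the fingers measure 114 mm over their backs; the gripper's body (76 mm by 85 mm) begins 54 mm behind the grasp point. The pads swing forward as they close: fully open they stand 13 mm farther back than shut.
Start: joints at [-1.033, 0.385, 0.008, 0, -1.194, -0.259], TCP at [172.018, -600.84, 231.312] pointing down, gripper open.
Joint ranges: [-3.14, 3.14], [-1.21, 2.06], [-1.07, 1.41], [-3.16, 2.05], [-2.99, -0.16], [-3.1, 3.1]. Speed limits (rad/s): [2.79, 2.79, 3.14, 3.14, 3.14, 3.14].

## Interface

Orientations are given as a unit quaternion [x, y, z, w].
In Python, from bench import arm gives the robot as it stands. The module is installed in compiled form; this text tells all that it offers.
- The arm moves only by the tool servo_tool, never from a script. Its argument "increments" is a list of rows, each a list of 7 numbers: the opening, from 0 (shut) to 1 (fully open), then the shift along the tool's x, y, z in m, then the turn, a rotation vector about the tool's x, y, z in degrees. In form: [[grip, x, y, z, ax, ay, az], ...]. A call has 1 to 12 rows; each row is the pose to reach, as a shift and turn from the pose commanded when the call began, along the tool's axes at that moment; what a row does not reach only later rows make up. A row lasts 1/8 s, in which the tool goes at most 62.5 mm and 10.7 degrees, less where a joint would pass 70% of its speed; a pose out of reach is approached as far as the arm can. A call with a gripper value outside its range is refused whole. The fingers move at their own pace and stop on an object; the grip force is fixed at half the most. Time passes only in rows, so rows that repeat a pose let the fingers close. It gives the time, the measured TCP pose, the force, the opening and the grip force at its end, in the units of the state.
- arm.read_state(): the state, without advancing time (a new reading comes with each control period).
- arm.get_image(name): name is "scene" or "top"; returns a dict with "color" (384x512x3 uint8, red, green, blue), "fx", "fy", "cx", "cy" (pixels), "rvec" (rotation vector, rad) and "tvec" (3), from world to camera coordinates, as OpenCV has them. Camera axes: x right, y down, z forward; pixel columns grow to the right and rows downward; lengths in mm; the calibration is good to about 2 mm. A picture is of the moment at which its call begins. There is no depth.
- arm.job_done(): hands the job in; it is judged then, once.
Trained networks look in the newest picture that a camera, given by its name, has taken for a name from the list of things; names that differ only in an ending like _2 or _b are one class to them, and where a whole thing is asked for, a point or a joint stands for the part that bears it (a point fixed in the world has none). Each returns a list of dicts, best first, with "p" (0 to 1); they miss things now and then, are a little off and sometimes report something else, mostly with a low value. They report only what shows in the picture. A call takes as long as a camera call.
- arm.look_for(camera, thing): "box" ([centre column, centre row, width, height] in pixels, round what is visible of it).
- arm.spot_point(camera, thing): "centre" ([column, row] in pixels: a listed point, or the origin of a listed thing).
The state is a dict: "clock": time; "joints": joint angles; "joint_vel": joint speeds; "joint_efforts": joint torques, N m; "position": TCP position; "ee_rot": TCP orientation; "contact_force": force on the tool from outside, world axes, zero at the start; "wrist_torque": the same for the moment, N m; "gripper_width": finger opening in mm; "grasp_force": force on a finger pad.
Only numpy, scipy, OpenCV 4.12 (cv2) and the standard library are available. Lean on these libraries where they do the work, as an engineer would, in place of code of your own. Each camera call takes 0.05 s, during which the arm holds its last target. There are 200 camera calls.

## Working session

There is one attempt and no reset: what is moved stays moved. The work goes in short steps, Python scripts to look and compute and a tool call to move; the robot and the scene stay as the last step left them, time stands still between calls to the robot, and variables do not carry over. Pictures are saved under pics/ and viewed, at most 14 in all, crops included, and the job is handed in when it is done.

Besides the shell and the picture viewer there is one more tool, called after "Emit:" in YAML: its name, and indented under it one key for each argument. servo_tool: Moves the arm, as the interface text tells. Its arguments: {"type":"object","properties":{"increments":{"type":"array","items":{"type":"array","items":{"type":"number"}}}},"required":["increments"]}

```bash
mkdir -p pics
cat > h.py <<'E'
import numpy as np, cv2
from bench import arm
from scipy.spatial.transform import Rotation as R
def cam(n):
    d=arm.get_image(n); d['R']=cv2.Rodrigues(np.array(d['rvec'],float))[0]; d['t']=np.array(d['tvec'],float).ravel(); return d
def ray(d,uv):
    c=-d['R'].T@d['t']; v=d['R'].T@np.array([(uv[0]-d['cx'])/d['fx'],(uv[1]-d['cy'])/d['fy'],1]); return c,v
def atz(d,uv,z):
    c,v=ray(d,uv); return c+v*(z-c[2])/v[2]
def proj(d,p):
    q=d['R']@np.array(p,float)+d['t']; return [d['fx']*q[0]/q[2]+d['cx'],d['fy']*q[1]/q[2]+d['cy']]
def save(d,f,crop=None,s=1):
    im=d['color'][:,:,::-1]
    if crop: a,b,c,e=crop; im=im[b:e,a:c]
    cv2.imwrite('pics/'+f,cv2.resize(im,None,fx=s,fy=s,interpolation=cv2.INTER_CUBIC))
E
python3 - <<'E'
from h import *
for n in ('scene','top'):
    d=cam(n); save(d,n+'0.png',s=1.5)
    print(n,-d['R'].T@d['t'],d['fx'])
    for t in 'tub_low tub_mid tub_tall lid mat slope sugar_jar salt pepper'.split():
        b=arm.look_for(n,t)[:2]; p=arm.spot_point(n,t)[:2]
        print(t,[(np.round(x['box']),round(x['p'],2)) for x in b],[(np.round(x['centre'],1),round(x['p'],2),np.round(atz(d,x['centre'],30 if t=='slope' else 0))) for x in p])
s=arm.read_state();print(s['ee_rot'],R.from_quat(s['ee_rot']).as_matrix().round(3),s['gripper_width'],arm.grasp_offset)
E
```

```text
scene [1324.00063367  213.43119034  595.9491621 ] 347.8797519702361
tub_low [] [(array([128.4, 200.8]), 0.75, array([ 568., -433.,    0.])), (array([374.7, 211.2]), 0.74, array([389., 305.,   0.]))]
tub_mid [(array([318., 208.,  26.,  30.]), 0.62), (array([261., 251.,  52.,  35.]), 0.31)] [(array([317.6, 218.4]), 0.58, array([480., 145.,   0.]))]
tub_tall [(array([234., 183.,  12.,  32.]), 0.56), (array([186., 183.,  27.,  20.]), 0.4)] [(array([235.8, 194.9]), 0.57, array([ 432., -128.,    0.]))]
lid [(array([187., 185.,  32.,  19.]), 0.55), (array([350., 243.,  54.,  21.]), 0.53)] [(array([189.6, 183.6]), 0.73, array([ 412., -301.,    0.])), (array([233.9, 195.5]), 0.44, array([ 437., -132.,    0.]))]
mat [(array([259., 253.,  56.,  32.]), 0.96)] [(array([260.8, 252.3]), 0.98, array([672.,  28.,   0.])), (array([177.7, 218. ]), 0.47, array([ 603., -244.,    0.]))]
slope [(array([350., 244.,  56.,  20.]), 0.95)] [(array([344.3, 237.8]), 0.56, array([586., 227.,  30.]))]
sugar_jar [(array([180., 210.,  23.,  35.]), 0.82)] [(array([180.2, 218.3]), 0.58, array([ 602., -237.,    0.]))]
s
[... 915 characters left out ...]
rray([178., 152.,  46.,  39.]), 0.81)] [(array([182.4, 166.8]), 0.68, array([598., 231.,  30.]))]
sugar_jar [(array([330., 158.,  23.,  21.]), 0.54)] [(array([329.9, 159.5]), 0.87, array([ 617., -240.,    0.]))]
salt [(array([396., 176.,  11.,   8.]), 0.66)] [(array([392.7, 175.8]), 0.7, array([ 561., -440.,    0.]))]
pepper [(array([119., 174.,  21.,  10.]), 0.56), (array([396., 178.,  15.,  13.]), 0.2)] [(array([118.4, 176.4]), 0.6, array([574., 444.,   0.])), (array([182.5, 166.1]), 0.58, array([604., 236.,   0.]))]
[-1.38944918e-01  9.90300111e-01  6.31918777e-06 -9.76502192e-06] [[-0.961 -0.275 -0.   ]
 [-0.275  0.961  0.   ]
 [ 0.     0.    -1.   ]] 85.39813524022264 18.700000000000003
```

View pics/scene0.png

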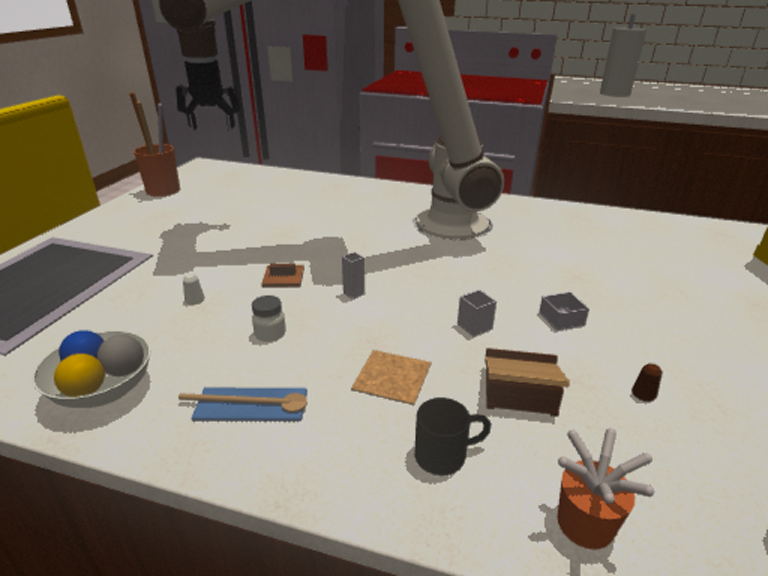

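View pics/top0.png

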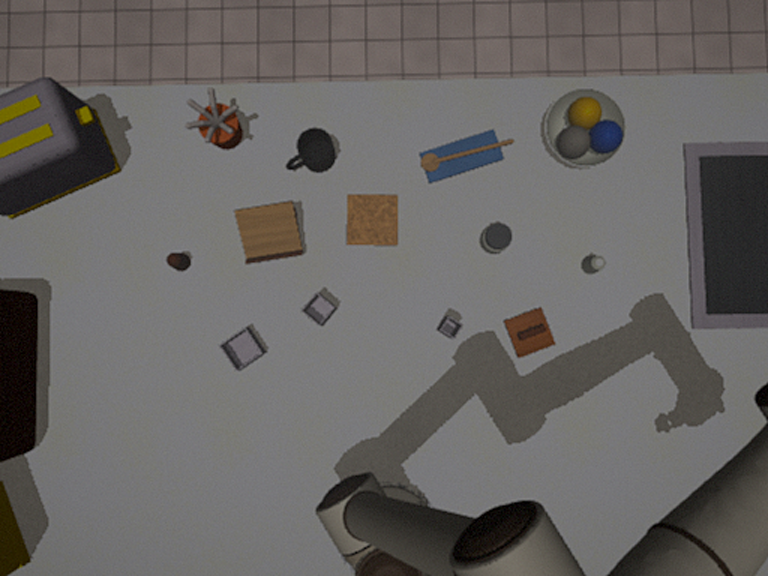

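Scene view: three grey tubs in a row (low ~(565,310), mid (477,312), tall (352,275)), lid (283,275), mat (392,375) and easel (525,380), all at 1.5x scale. The top view agrees, and the detections match. Next I need edge-level crops for the angles.

Run:
```python
from h import *
T=cam('top');S=cam('scene')
np.savez('cams.npz',Ti=T['color'],Si=S['color'])
def crop(d,u,v,h):
    im=d['color'][:,:,::-1][v-h:v+h,u-h:u+h]; return cv2.resize(im,(266,266),interpolation=cv2.INTER_NEAREST)
a=np.hstack([crop(T,162,231,22),crop(T,214,205,22),crop(T,300,216,22)])
b=np.hstack([crop(T,353,221,22),crop(T,179,155,30),crop(T,248,146,22)])
cv2.imwrite('pics/m1.png',np.vstack([a,b]))
a=np.hstack([crop(S,376,207,22),crop(S,318,208,22),crop(S,235,183,22)])
b=np.hstack([crop(S,189,183,22),crop(S,350,253,33),crop(S,261,251,33)])
cv2.imwrite('pics/m2.png',np.vstack([a,b]))
```

```text
(no output)
```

View pics/m1.png

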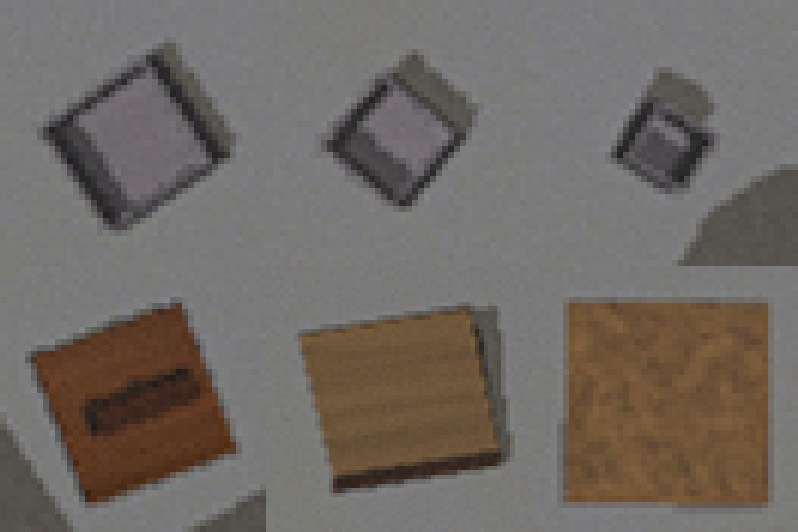

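View pics/m2.png

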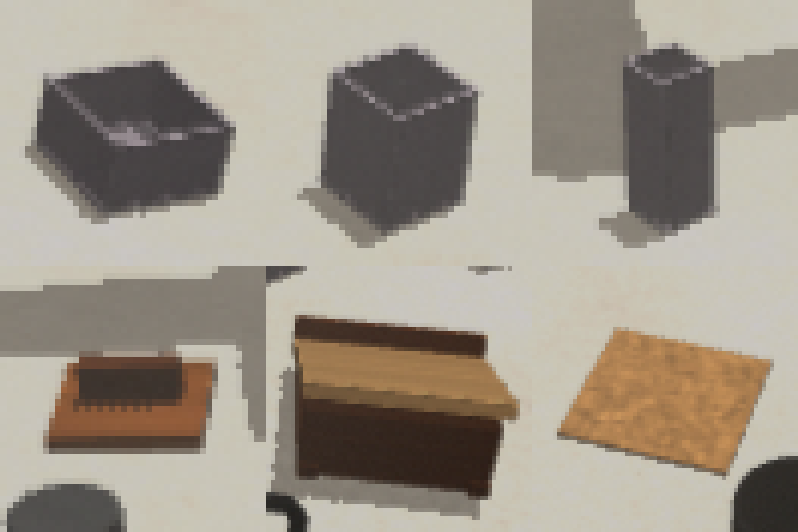

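```bash
cat > fit.py <<'E'
from h import *
from scipy.optimize import minimize
U=4
def hullmask(d,P,sh):
    q=np.array([proj(d,p) for p in P],np.float32); h=cv2.convexHull(q)
    m=np.zeros((sh[0]*U,sh[1]*U),np.uint8); cv2.fillPoly(m,[np.round((h+.5)*U*16-8).astype(np.int32)],255,shift=4)
    return cv2.resize(m,(sh[1],sh[0]),interpolation=cv2.INTER_AREA)/255.
def seg(d,fn,uv,r=45):
    im=d['color'].astype(int); m=fn(im).astype(np.uint8); 
    u,v=map(int,uv); b=np.zeros_like(m); b[v-r:v+r,u-r:u+r]=m[v-r:v+r,u-r:u+r]
    n,l,s,c=cv2.connectedComponentsWithStats(b)
    k=1+np.argmax(s[1:,4]); m=(l==k).astype(np.uint8)
    cs,_=cv2.findContours(m,cv2.RETR_EXTERNAL,cv2.CHAIN_APPROX_NONE); o=np.zeros_like(m); cv2.drawContours(o,cs,-1,1,-1)
    return o
def box(a,b,h,z0=0): return np.array([[x,y,z] for x in(-a/2,a/2) for y in(-b/2,b/2) for z in(z0,z0+h)],float)
def fit(views,pts,x0,tilt=0,z=0):
    def pose(p): 
        return R.from_euler('ZY',[p[2],-tilt],degrees=True).apply(pts)+[p[0],p[1],z]
    def cost(p):
        s=0
        for d,m in views:
            g=hullmask(d,pose(p),m.shape); s+=1-np.minimum(g,m).sum()/np.maximum(g,m).sum()
        return s/len(views)
    best=None
    for a in (0,25,-25):
        x=np.array(x0,float)+[0,0,a]
        r=minimize(cost,x,method='Nelder-Mead',options=dict(initial_simplex=[x,x+[8,0,0],x+[0,8,0],x+[0,0,12]],xatol=.05,fatol=1e-5))
        if best is None or r.fun<best.fun: best=r
    return np.round(best.x,1),round(best.fun,3)
violet=lambda im:(im[...,2]-im[...,1]>4)
dark=lambda im:(im.max(2)<115)&(im[...,0]-im[...,2]<25)
orange=lambda im:(im[...,0]-im[...,2]>25)
E
python3 - <<'E'
from fit import *
T=cam('top');S=cam('scene')
for n,w,h,x0,s in (('low',66,40,(393,300,35),1),('mid',50,65,(475,135,40),1),('tall',34,90,(435,-130,20),1)):
    P=box(w,w,h)
    mt=seg(T,violet,proj(T,(x0[0],x0[1],h)),25); ms=seg(S,dark,proj(S,(x0[0],x0[1],h/2)),35)
    print(n,mt.sum(),ms.sum(),fit([(T,mt)],P,x0),fit([(S,ms)],P,x0),fit([(T,mt),(S,ms)],P,x0))
x0=(425,-303,15);P=box(84,84,10);mt=seg(T,orange,proj(T,(425,-303,0)),25);ms=seg(S,orange,proj(S,(425,-303,0)),25)
print('lid',fit([(T,mt)],P,x0),fit([(S,ms)],P,x0))
x0=(672,26,0);P=box(110,110,5);mt=seg(T,orange,proj(T,(672,26,0)),25);ms=seg(S,orange,proj(S,x0),40)
print('mat',fit([(T,mt)],P,x0),fit([(S,ms)],P,x0))
Q=np.array([[x,y,0] for x in(0,104) for y in(-60,60)],float)
br=lambda im:(im[...,0]-im[...,2]>25)&(im[...,0]>85)
x0=(598,231,5);mt=seg(T,br,(178,153),32)
f=fit([(T,mt)],Q,x0,25,30);print('slope',mt.sum(),f)
im=S['color'].copy();
for x,y,z in Q: 
    p=R.from_euler('ZY',[f[0][2],-25],degrees=True).apply([x,y,z])+[f[0][0],f[0][1],30]; print(np.round(proj(S,p),1))
for t,z in (('sugar_jar',35),('salt',30),('pepper',30)): print(t,np.round(atz(S,arm.look_for('scene',t)[0]['box'][:2],z)),)
E
```

```text
low 259 605 (array([395.7, 293.7,  17. ]), np.float64(0.5)) (array([395.9, 302.4,  32.9]), np.float64(0.071)) (array([396.5, 302.2,  31.1]), np.float64(0.293))
mid 123 586 (array([473.4, 128.2,  60.1]), np.float64(0.596)) (array([478.4, 139.6,  44.3]), np.float64(0.083)) (array([476.7, 139.1,  47. ]), np.float64(0.345))
tall 19 407 (array([ 443.1, -129.9,    5.3]), np.float64(0.885)) (array([ 437.3, -126.6,   48.3]), np.float64(0.067)) (array([ 435.7, -127.6,   49.1]), np.float64(0.479))
lid (array([ 417.7, -306.1,   19.6]), np.float64(0.067)) (array([ 414.9, -303.7,   18.3]), np.float64(0.069))
mat (array([664.8,  23.5,  -2.5]), np.float64(0.051)) (array([664.6,  26.9,  -1.3]), np.float64(0.055))
slope 1252 (array([591.3, 231.6,   8. ]), np.float64(0.037))
[322.3 236.8]
[369.9 241.9]
[324.3 247.4]
[378.2 253.3]
sugar_jar [ 622. -230.   35.]
salt [ 554. -435.   30.]
pepper [595. 435.  30.]
```

```bash
cat >> h.py <<'E'
def down(phi):
    a=np.radians(phi);c,s=np.cos(a),np.sin(a); return R.from_matrix(np.array([[-s,c,0],[c,s,0],[0,0,-1]]))
def chain(*wps):
    """each wp (x,y,z,phi) or (x,y,z,Rotation): print increments from previous wp (first from the state)"""
    s=arm.read_state(); p=np.array(s['position']); r=R.from_quat(s['ee_rot'])
    for w in wps:
        q=w[3] if isinstance(w[3],R) else down(w[3])
        print(np.round(r.inv().apply(np.array(w[:3])-p)/1000,4),np.round((r.inv()*q).as_rotvec(degrees=True),1)); p=np.array(w[:3],float); r=q
E
python3 - <<'E'
from h import *
chain((450,-150,230,106),(396,302,150,123),(396,302,3,123))
E
```

```text
[-0.3913  0.3569  0.0013] [-0.  0. -0.]
[-0.0727  0.4494  0.08  ] [  0.   0. -17.]
[0.    0.    0.147] [0. 0. 0.]
```

Emit:
servo_tool:
  increments:
    - [1, -0.391, 0.357, 0, 0, 0, 0]
    - [1, -0.391, 0.357, 0, 0, 0, 0]
    - [1, -0.391, 0.357, 0, 0, 0, 0]
    - [1, -0.391, 0.357, 0, 0, 0, 0]
    - [1, -0.391, 0.357, 0, 0, 0, 0]
    - [1, -0.391, 0.357, 0, 0, 0, 0]
    - [1, -0.391, 0.357, 0, 0, 0, 0]
    - [1, -0.391, 0.357, 0, 0, 0, 0]
    - [1, -0.391, 0.357, 0, 0, 0, 0]
    - [1, -0.391, 0.357, 0, 0, 0, 0]
    - [1, -0.391, 0.357, 0, 0, 0, 0]

```text
clock: 3.62
position: [449.3, -150.3, 231.3]
ee_rot: [-0.139, 0.99, 0.0, -0.0]
contact_force: [-0.9, -0.2, 0.7]
gripper_width: 85.3
grasp_force: 0.0
```

Emit:
servo_tool:
  increments:
    - [1, -0.073, 0.449, 0.08, 0, 0, -17]
    - [1, -0.073, 0.449, 0.08, 0, 0, -17]
    - [1, -0.073, 0.449, 0.08, 0, 0, -17]
    - [1, -0.073, 0.449, 0.08, 0, 0, -17]
    - [1, -0.073, 0.449, 0.08, 0, 0, -17]
    - [1, -0.073, 0.449, 0.08, 0, 0, -17]
    - [1, -0.073, 0.449, 0.08, 0, 0, -17]
    - [1, -0.073, 0.449, 0.08, 0, 0, -17]
    - [1, -0.073, 0.449, 0.08, 0, 0, -17]
    - [1, -0.073, 0.449, 0.08, 0, 0, -17]

```text
clock: 4.88
position: [396.5, 300.2, 151.4]
ee_rot: [-0.283, 0.959, -0.0, -0.0]
contact_force: [-0.1, 0.2, 0.3]
gripper_width: 85.4
grasp_force: 0.0
```

Run:
```python
from fit import *
s=arm.read_state();print(s['clock'],s['position'],s['joints'])
chain((396,302,150,123),(396,302,3,123))
T=cam('top');im=cv2.medianBlur(T['color'],3).astype(int)
for n,p in (('mid',(477,139,32)),('tall',(437,-127,45))):
    u,v=map(int,proj(T,p)); c=im[v-11:v+12:2,u-11:u+12:2]; print(n); print(c[...,2]-c[...,1]); print(c[...,1])
```

```text
4.875 [396.54575382 300.16052724 151.40723897] [ 9.74995269e-01  2.47479493e-01 -4.14196118e-01 -8.96109225e-05
 -9.09730749e-01 -1.97213433e+00]
[-0.0005  0.0018  0.0014] [-0.  -0.  -0.1]
[0.    0.    0.147] [0. 0. 0.]
mid
[[-3 -3 -1 -1 -1  0 -3 -6 -7 -3 -1  0]
 [ 0  2  0 -1  0  3 -6 -5 -6 -7 -2  2]
 [ 0 -1 -2 -1  1  4  3  0 -2 -5 -5 -3]
 [ 1 -1  1 -2  3  1  6  4  2 -3 -7 -5]
 [ 0 -1  2  3  0  7  7  5  7  5  3 -6]
 [ 0  0  4 -2  3  6  7  6  6  6  5 -3]
 [-2  2  0  1  2  6  6  6  6  7  7  8]
 [ 1  4  4  5  5  2  6  6  5  7  5  1]
 [-2  1  4  1  4  2  4  5  7  5 -1 -1]
 [ 1  0  1  3  3  6  4  4  6  1  1  0]
 [-1  0  0  0  4  2  4  6  5  0  2  0]
 [ 1  2  2  1 -1  4  2  2  5  0  3 -1]]
[[126 126 126 126 125 127 126  91  85 106 127 126]
 [126 125 126 126 125 109  91  81  86  87  97 125]
 [126 126 128 126 116  64  75  76  82  87  85  97]
 [126 126 126 123  63  64 110 112  82  82  88  86]
 [126 128 125  64  57 109 110 112 107  99  77  88]
 [126 125  81  54  98 113 110 110 110 110 106  82]
 [125  93  51  65  73 107 113 111 110 110 114  82]
 [119  77  50  69  69  70 109 113 114 110  99  66]
[... 592 characters left out ...]
1 -2  1]
 [ 2  1  1  0 -1  0 -1  2  1  0  2  3]
 [ 1  1  2  2  3  2  3  2  0  0  0  0]]
[[127 127 127 128 128 129 129 110 127 127 126 127]
 [128 127 128 128 128 128  94  89  93 108 128 127]
 [128 126 127 129 129 109  89  89  89  89 100 126]
 [126 126 127 129 128  77  77  87  90  89  90 123]
 [127 128 128 128  82  55  86  78  75  89 101 127]
 [127 128 129 122  50  80  91 109  79  74  96 126]
 [127 127 130  77  56  80  77  87  96  49  64 114]
 [128 128 120  74  83  78  76  76  74  47  92 125]
 [128 128 127 120  85  78  76  76  48  67 126 129]
 [126 128 127 128 128  92  84  67  56 115 129 128]
 [127 127 127 127 128 128 122  98 106 126 127 127]
 [127 127 128 125 126 127 128 129 126 127 127 127]]
```

Emit:
servo_tool:
  increments:
    - [1, 0, 0.002, 0.06, 0, 0, 0]
    - [1, 0, 0.002, 0.11, 0, 0, 0]
    - [1, 0, 0.002, 0.148, 0, 0, 0]
    - [1, 0, 0.002, 0.148, 0, 0, 0]
    - [0.7, 0, 0.002, 0.148, 0, 0, 0]
    - [0.6, 0, 0.002, 0.148, 0, 0, 0]
    - [0.6, 0, 0.002, 0.148, 0, 0, 0]
    - [0.6, 0, 0.002, 0.148, 0, 0, 0]
    - [0.6, 0, 0.002, 0.148, 0, 0, 0]

```text
clock: 6.05
position: [396.3, 304.5, 5.5]
ee_rot: [-0.284, 0.959, 0.001, 0.002]
contact_force: [0.2, -1.6, 8.1]
gripper_width: 65.0
grasp_force: 68.1
```

Run:
```python
from fit import *
T=cam('top');S=cam('scene')
def tm(im):
    g=cv2.GaussianBlur(im.astype(np.float32),(0,0),.8); return (im[...,1]<117)&(g[...,2]-g[...,1]>-1.5)
for n,w,h,x0 in (('mid',50,65,(477,139,45)),('tall',34,90,(437,-127,52))):
    P=box(w,w,h); mt=seg(T,tm,proj(T,(x0[0],x0[1],h)),13); ms=seg(S,dark,proj(S,(x0[0],x0[1],h/2)),35)
    print(n,mt.sum(),fit([(T,mt)],P,x0),fit([(S,ms)],P,x0))
save(S,'a.png',(300,120,460,260),5)
```

```text
mid 312 (array([472.4, 136. ,  48.4]), np.float64(0.079)) (array([476.8, 139.9,  45.2]), np.float64(0.081))
tall 189 (array([ 432. , -131.5,   55.5]), np.float64(0.097)) (array([ 437.5, -126.5,   46.5]), np.float64(0.075))
```

View pics/a.png

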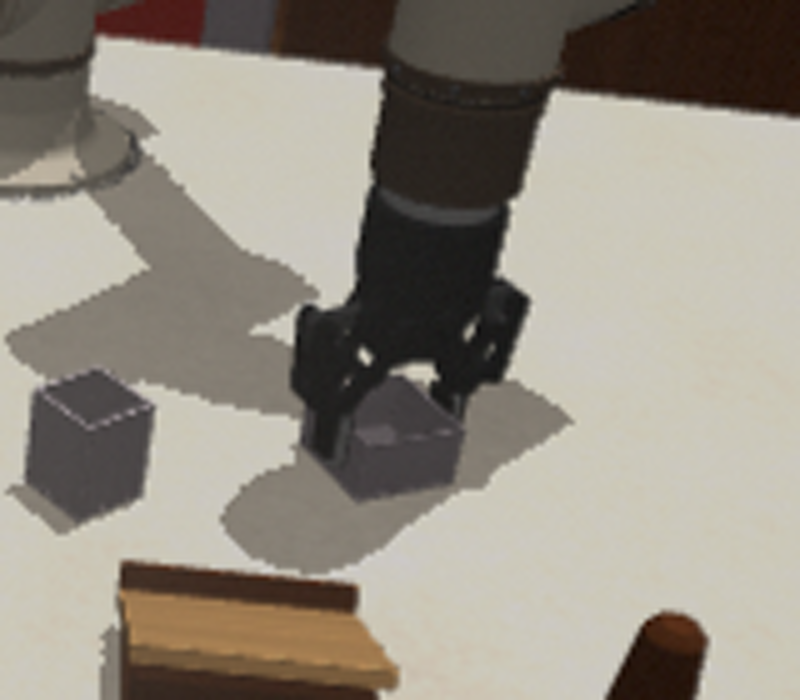

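Emit:
servo_tool:
  increments:
    - [1, 0, 0, 0, 0, 0, 0]
    - [1, 0, 0, 0, 0, 0, 0]
    - [1, 0, 0, 0, 0, 0, 0]
    - [1, 0, 0, -0.06, 0, 0, 0]
    - [1, 0, 0, -0.06, 0, 0, 0]

```text
clock: 6.78
position: [397.2, 306.0, 66.8]
ee_rot: [-0.284, 0.959, 0.003, 0.004]
contact_force: [-0.1, -0.3, 0.2]
gripper_width: 85.4
grasp_force: 0.0
```

Emit:
servo_tool:
  increments:
    - [1, 0, 0, 0, 0, 0, -90]
    - [1, 0, 0, 0, 0, 0, -90]
    - [1, 0, 0, 0, 0, 0, -90]
    - [1, 0, 0, 0, 0, 0, -90]
    - [1, 0, 0, 0, 0, 0, -90]
    - [1, 0, 0, 0, 0, 0, -90]
    - [1, 0, 0, 0, 0, 0, -90]
    - [1, 0, 0, 0, 0, 0, -90]
    - [1, 0, 0, 0, 0, 0, -90]
    - [1, 0, 0, 0, 0, 0, -90]

```text
clock: 8.02
position: [394.9, 303.1, 62.8]
ee_rot: [0.878, -0.478, -0.0, 0.001]
contact_force: [0.3, 0.4, 0.4]
gripper_width: 85.5
grasp_force: 0.0
```

Emit:
servo_tool:
  increments:
    - [1, 0, 0, 0.06, 0, 0, 0]
    - [1, 0, 0, 0.06, 0, 0, 0]
    - [0.6, 0, 0, 0.06, 0, 0, 0]
    - [0.6, 0, 0, 0.06, 0, 0, 0]
    - [0.6, 0, 0, 0.06, 0, 0, 0]
    - [0.6, 0, 0, 0.06, 0, 0, 0]
    - [0.6, 0, 0, 0.06, 0, 0, 0]

```text
clock: 8.9
position: [395.8, 304.3, 5.0]
ee_rot: [0.879, -0.477, 0.0, -0.001]
contact_force: [-2.3, 0.5, 8.0]
gripper_width: 64.8
grasp_force: 68.7
```

Run:
```python
from h import *
s=arm.read_state();print(s['joints']);p=s['position']
chain((*p[:2],120,213),(666,26,120,180),(666,26,12,180))
```

```text
[ 9.81451879e-01  4.68887763e-01 -5.62166993e-01  5.23668317e-04
 -5.37044682e-01 -4.06160402e-01]
[-1.00e-04 -3.00e-04 -1.15e-01] [-0.1  0.  -0. ]
[ 0.3806 -0.0751  0.    ] [-0. -0. 33.]
[0.    0.    0.108] [0. 0. 0.]
```

Emit:
servo_tool:
  increments:
    - [0.6, 0, 0, -0.03, 0, 0, 0]
    - [0.6, 0, 0, -0.075, 0, 0, 0]
    - [0.6, 0, 0, -0.115, 0, 0, 0]
    - [0.6, 0, 0, -0.115, 0, 0, 0]

```text
clock: 9.4
position: [396.6, 305.2, 122.0]
ee_rot: [0.879, -0.477, 0.001, -0.004]
contact_force: [0.8, 0.1, -2.2]
gripper_width: 65.1
grasp_force: 67.8
```

Emit:
servo_tool:
  increments:
    - [0.6, 0.03, -0.006, 0, 0, 0, 3]
    - [0.6, 0.08, -0.016, 0, 0, 0, 7]
    - [0.6, 0.13, -0.026, 0, 0, 0, 11]
    - [0.6, 0.18, -0.036, 0, 0, 0, 16]
    - [0.6, 0.23, -0.045, 0, 0, 0, 20]
    - [0.6, 0.28, -0.055, 0, 0, 0, 25]
    - [0.6, 0.33, -0.065, 0, 0, 0, 29]
    - [0.6, 0.365, -0.072, 0, 0, 0, 32]
    - [0.6, 0.38, -0.075, 0, 0, 0, 33]
    - [0.6, 0.38, -0.075, 0, 0, 0, 33]
    - [0.6, 0.38, -0.075, 0, 0, 0, 33]

```text
clock: 10.78
position: [663.9, 26.3, 117.9]
ee_rot: [0.707, -0.707, -0.001, 0.0]
contact_force: [-0.5, 0.7, -2.2]
gripper_width: 65.2
grasp_force: 67.6
```

Run:
```python
from h import *
s=arm.read_state();print(s['clock'],s['position'],s['gripper_width'])
chain((665,27,14,180))
```

```text
10.775 [663.90836166  26.30931939 117.88595532] 65.24586564654071
[-0.0007 -0.0012  0.1039] [0.1 0.  0. ]
```

Emit:
servo_tool:
  increments:
    - [0.6, -0.001, -0.001, 0.05, 0, 0, 0]
    - [0.6, -0.001, -0.001, 0.09, 0, 0, 0]
    - [0.6, -0.001, -0.001, 0.101, 0, 0, 0]
    - [0.6, -0.001, -0.001, 0.104, 0, 0, 0]
    - [0.6, -0.001, -0.001, 0.106, 0, 0, 0]
    - [0.6, -0.001, -0.001, 0.106, 0, 0, 0]

```text
clock: 11.52
position: [666.8, 26.7, 13.9]
ee_rot: [-0.707, 0.707, -0.001, 0.001]
contact_force: [-0.2, 0.7, -0.2]
gripper_width: 65.3
grasp_force: 67.7
```

Emit:
servo_tool:
  increments:
    - [0.6, 0, 0, 0.001, 0, 0, 0]
    - [0.6, 0, 0, 0.003, 0, 0, 0]
    - [0.6, 0, 0, 0.003, 0, 0, 0]
    - [0.6, 0, 0, 0.003, 0, 0, 0]

```text
clock: 12.02
position: [666.4, 26.4, 10.1]
ee_rot: [-0.707, 0.707, -0.0, 0.0]
contact_force: [-1.6, -0.3, 4.3]
gripper_width: 65.3
grasp_force: 68.1
```

Contact at the expected height (10.1 mm). Release, rise, look.

Emit:
servo_tool:
  increments:
    - [0.9, 0, 0, 0, 0, 0, 0]
    - [1, 0, 0, 0, 0, 0, 0]
    - [1, 0, 0, 0, 0, 0, 0]
    - [1, 0, 0, -0.03, 0, 0, 0]
    - [1, 0, 0, -0.09, 0, 0, 0]
    - [1, 0, 0, -0.14, 0, 0, 0]
    - [1, 0, 0, -0.14, 0, 0, 0]

```text
clock: 12.9
position: [668.9, 26.9, 155.1]
ee_rot: [0.707, -0.707, 0.003, -0.005]
contact_force: [-0.3, 1.0, -1.0]
gripper_width: 85.1
grasp_force: 0.0
```

Run:
```python
from fit import *
S=cam('scene'); ms=seg(S,dark,proj(S,(666,26,25)),26)
print(ms.sum(),fit([(S,ms)],box(66,66,40),(666,26,0),z=5))
save(S,'b.png',(200,150,360,290),4)
chain((475.5,140,150,135),(475.5,140,24,135))
```

```text
793 (array([669. ,  30.2,   1. ]), np.float64(0.061))
[-0.1131  0.1915  0.0011] [-0.2  0.2 45. ]
[0.    0.    0.126] [0. 0. 0.]
```

View pics/b.png

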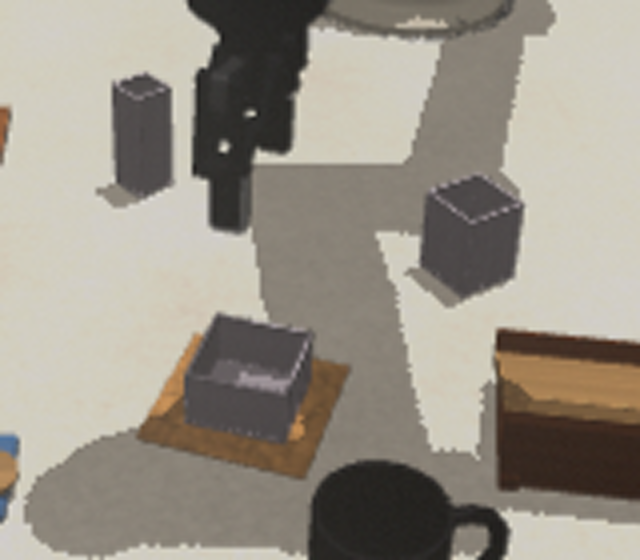

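Emit:
servo_tool:
  increments:
    - [1, -0.028, 0.048, 0, 0, 0, 10]
    - [1, -0.056, 0.095, 0, 0, 0, 20]
    - [1, -0.084, 0.143, 0, 0, 0, 30]
    - [1, -0.112, 0.19, 0, 0, 0, 40]
    - [1, -0.112, 0.19, 0.005, 0, 0, 45]
    - [1, -0.112, 0.19, 0.005, 0, 0, 45]
    - [1, -0.112, 0.19, 0.005, 0, 0, 45]
    - [1, -0.112, 0.19, 0.005, 0, 0, 45]

```text
clock: 13.95
position: [476.3, 138.1, 143.9]
ee_rot: [-0.382, 0.924, -0.0, -0.0]
contact_force: [-0.7, 0.5, 0.0]
gripper_width: 85.4
grasp_force: 0.0
```

Run:
```python
from h import *
s=arm.read_state();print(s['clock'],s['position'],s['joints'][5])
chain((477,140,38,135))
```

```text
13.95 [476.33499064 138.13965255 143.93972716] -1.3965522368303274
[-0.0019  0.0008  0.1059] [ 0.  -0.  -0.1]
```

Emit:
servo_tool:
  increments:
    - [1, -0.002, 0.001, 0.05, 0, 0, 0]
    - [1, -0.002, 0.001, 0.09, 0, 0, 0]
    - [1, -0.002, 0.001, 0.106, 0, 0, 0]
    - [1, -0.002, 0.001, 0.106, 0, 0, 0]
    - [0.4, -0.002, 0.001, 0.106, 0, 0, 0]
    - [0.4, -0.002, 0.001, 0.106, 0, 0, 0]
    - [0.4, -0.002, 0.001, 0.106, 0, 0, 0]
    - [0.4, -0.002, 0.001, 0.106, 0, 0, 0]
    - [0.4, -0.002, 0.001, 0.106, 0, 0, 0]

```text
clock: 15.08
position: [477.8, 141.3, 39.8]
ee_rot: [-0.383, 0.924, 0.0, 0.002]
contact_force: [-0.7, 0.6, 6.3]
gripper_width: 49.5
grasp_force: 61.6
```

Emit:
servo_tool:
  increments:
    - [1, 0, 0, 0, 0, 0, 0]
    - [1, 0, 0, 0, 0, 0, 0]
    - [1, 0, 0, 0, 0, 0, 0]
    - [1, 0, 0, -0.03, 0, 0, 0]
    - [1, 0, 0, -0.06, 0, 0, 0]
    - [1, 0, 0, -0.06, 0, 0, 0]

```text
clock: 15.82
position: [478.1, 141.5, 100.3]
ee_rot: [-0.383, 0.924, 0.0, 0.003]
contact_force: [-0.4, -0.2, -0.2]
gripper_width: 85.3
grasp_force: 0.0
```

Emit:
servo_tool:
  increments:
    - [1, 0, 0, 0, 0, 0, -90]
    - [1, 0, 0, 0, 0, 0, -90]
    - [1, 0, 0, 0, 0, 0, -90]
    - [1, 0, 0, 0, 0, 0, -90]
    - [1, 0, 0, 0, 0, 0, -90]
    - [1, 0, 0, 0, 0, 0, -90]
    - [1, 0, 0, 0, 0, 0, -90]
    - [1, 0, 0, 0, 0, 0, -90]
    - [1, 0, 0, 0, 0, 0, -90]
    - [1, 0, 0, 0, 0, 0, -90]
    - [1, 0, 0, 0, 0, 0, -90]

```text
clock: 17.2
position: [476.4, 140.5, 97.8]
ee_rot: [0.924, -0.383, -0.0, 0.0]
contact_force: [-0.2, -0.9, -0.0]
gripper_width: 85.5
grasp_force: 0.0
```

Emit:
servo_tool:
  increments:
    - [1, 0, 0, 0.03, 0, 0, 0]
    - [1, 0, 0, 0.06, 0, 0, 0]
    - [1, 0, 0, 0.06, 0, 0, 0]
    - [0.4, 0, 0, 0.06, 0, 0, 0]
    - [0.4, 0, 0, 0.06, 0, 0, 0]
    - [0.4, 0, 0, 0.06, 0, 0, 0]
    - [0.4, 0, 0, 0.06, 0, 0, 0]
    - [0.4, 0, 0, 0.06, 0, 0, 0]

```text
clock: 18.2
position: [477.6, 141.2, 39.7]
ee_rot: [0.924, -0.383, 0.001, -0.001]
contact_force: [-0.4, 0.6, 6.4]
gripper_width: 48.7
grasp_force: 64.4
```

Run:
```python
from h import *
s=arm.read_state();print(s['clock'],s['position'],s['joints'][5])
p=s['position'];chain((*p[:2],150,225),(666.4,26.4,150,180),(666.4,26.4,p[2]+10,180))
```

```text
18.2 [477.57092314 141.15767316  39.69869661] 0.1704760748111997
[ 1.000e-04 -3.000e-04 -1.103e-01] [-0.1 -0.  -0. ]
[ 0.2147 -0.0524  0.    ] [-0. -0. 45.]
[0.     0.     0.1003] [0. 0. 0.]
```

Emit:
servo_tool:
  increments:
    - [0.4, 0, 0, -0.03, 0, 0, 0]
    - [0.4, 0, 0, -0.075, 0, 0, 0]
    - [0.4, 0, 0, -0.11, 0, 0, 0]
    - [0.4, 0, 0, -0.11, 0, 0, 0]

```text
clock: 18.7
position: [478.2, 141.6, 151.2]
ee_rot: [0.924, -0.383, 0.002, -0.003]
contact_force: [-0.3, -0.3, -2.4]
gripper_width: 49.0
grasp_force: 63.5
```

Emit:
servo_tool:
  increments:
    - [0.4, 0.03, -0.007, 0, 0, 0, 6]
    - [0.4, 0.07, -0.017, 0, 0, 0, 14]
    - [0.4, 0.11, -0.027, 0, 0, 0, 23]
    - [0.4, 0.15, -0.037, 0, 0, 0, 31]
    - [0.4, 0.185, -0.045, 0, 0, 0, 39]
    - [0.4, 0.205, -0.05, 0, 0, 0, 43]
    - [0.4, 0.215, -0.052, 0, 0, 0, 45]
    - [0.4, 0.215, -0.052, 0, 0, 0, 45]
    - [0.4, 0.215, -0.052, 0, 0, 0, 45]
    - [0.4, 0.215, -0.052, 0, 0, 0, 45]

```text
clock: 19.95
position: [664.9, 25.9, 148.5]
ee_rot: [0.707, -0.707, -0.0, -0.0]
contact_force: [0.7, 0.3, -0.9]
gripper_width: 49.3
grasp_force: 63.5
```

Run:
```python
from h import *
s=arm.read_state();print(s['clock'],s['position'],s['gripper_width'])
chain((666.4,26.4,56,180))
```

```text
19.95 [664.86330791  25.90391829 148.54952266] 49.25318314564993
[-0.0005 -0.0015  0.0925] [0. 0. 0.]
```

Emit:
servo_tool:
  increments:
    - [0.4, -0.001, -0.001, 0.03, 0, 0, 0]
    - [0.4, -0.001, -0.001, 0.05, 0, 0, 0]
    - [0.4, -0.001, -0.001, 0.065, 0, 0, 0]
    - [0.4, -0.001, -0.001, 0.08, 0, 0, 0]
    - [0.4, -0.001, -0.001, 0.09, 0, 0, 0]
    - [0.4, -0.001, -0.001, 0.092, 0, 0, 0]
    - [0.4, -0.001, -0.001, 0.092, 0, 0, 0]

```text
clock: 20.82
position: [666.8, 26.3, 56.6]
ee_rot: [-0.707, 0.707, -0.0, 0.0]
contact_force: [0.2, 0.5, -0.8]
gripper_width: 48.8
grasp_force: 63.5
```

Emit:
servo_tool:
  increments:
    - [0.4, 0, 0, 0.003, 0, 0, 0]
    - [0.4, 0, 0, 0.005, 0, 0, 0]
    - [0.4, 0, 0, 0.007, 0, 0, 0]
    - [0.4, 0, 0, 0.008, 0, 0, 0]
    - [0.4, 0, 0, 0.008, 0, 0, 0]

```text
clock: 21.45
position: [666.4, 26.3, 48.2]
ee_rot: [-0.707, 0.707, 0.0, -0.0]
contact_force: [0.2, 0.2, -1.8]
gripper_width: 48.9
grasp_force: 63.5
```

Emit:
servo_tool:
  increments:
    - [0.4, 0, 0, 0.001, 0, 0, 0]
    - [0.4, 0, 0, 0.002, 0, 0, 0]
    - [0.4, 0, 0, 0.002, 0, 0, 0]

```text
clock: 21.82
position: [666.6, 26.3, 47.7]
ee_rot: [-0.707, 0.707, -0.0, 0.0]
contact_force: [-3.0, 0.1, 4.8]
gripper_width: 48.6
grasp_force: 64.2
```

Seated. Release and rise, then look.

Emit:
servo_tool:
  increments:
    - [0.75, 0, 0, 0, 0, 0, 0]
    - [0.95, 0, 0, 0, 0, 0, 0]
    - [0.95, 0, 0, 0, 0, 0, 0]
    - [0.95, 0, 0, -0.03, 0, 0, 0]
    - [0.95, 0, 0, -0.09, 0, 0, 0]
    - [0.95, 0, 0, -0.12, 0, 0, 0]
    - [0.95, 0, 0, -0.12, 0, 0, 0]

```text
clock: 22.7
position: [668.2, 26.6, 170.0]
ee_rot: [-0.707, 0.707, -0.002, 0.003]
contact_force: [0.1, -0.5, -0.5]
gripper_width: 80.8
grasp_force: 0.0
```

Run:
```python
from fit import *
S=cam('scene'); save(S,'c.png',(200,150,360,290),4)
chain((437.5,-126,180,142),(437.5,-126,62,142))
```

```text
[ 0.1526  0.2292 -0.0132] [-0.1  0.1 38. ]
[0.    0.    0.118] [0. 0. 0.]
```

View pics/c.png

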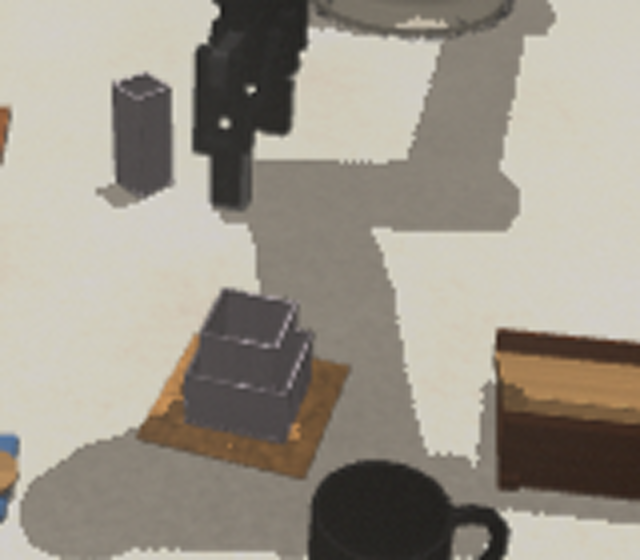

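Mid tub sits inside the low tub at (245,365) in the crop, showing about 28 mm above the rim. On to the tall tub.

Emit:
servo_tool:
  increments:
    - [0.95, 0.03, 0.045, -0.012, 0, 0, 8]
    - [0.95, 0.06, 0.09, -0.012, 0, 0, 16]
    - [0.95, 0.09, 0.135, -0.012, 0, 0, 24]
    - [0.95, 0.12, 0.18, -0.012, 0, 0, 32]
    - [0.95, 0.152, 0.229, -0.012, 0, 0, 38]
    - [0.95, 0.152, 0.229, -0.012, 0, 0, 38]
    - [0.95, 0.152, 0.229, -0.012, 0, 0, 38]
    - [0.95, 0.152, 0.229, -0.012, 0, 0, 38]

```text
clock: 23.75
position: [438.2, -125.2, 177.8]
ee_rot: [-0.439, 0.899, 0.0, -0.0]
contact_force: [-0.0, 1.0, -0.6]
gripper_width: 81.2
grasp_force: 0.0
```

Run:
```python
from h import *
s=arm.read_state();print(s['clock'],s['position'],s['joints'][5])
chain((437.5,-126,62,142))
```

```text
23.75 [ 438.1532672  -125.16613099  177.80467154] -0.7427900950074735
[ 1.000e-03 -1.000e-04  1.158e-01] [ 0. -0.  0.]
```

Emit:
servo_tool:
  increments:
    - [0.95, 0.001, 0, 0.05, 0, 0, 0]
    - [0.95, 0.001, 0, 0.1, 0, 0, 0]
    - [0.95, 0.001, 0, 0.116, 0, 0, 0]
    - [0.95, 0.001, 0, 0.116, 0, 0, 0]
    - [0.25, 0.001, 0, 0.116, 0, 0, 0]
    - [0.25, 0.001, 0, 0.116, 0, 0, 0]
    - [0.25, 0.001, 0, 0.116, 0, 0, 0]
    - [0.25, 0.001, 0, 0.116, 0, 0, 0]
    - [0.25, 0.001, 0, 0.116, 0, 0, 0]
    - [0.25, 0.001, 0, 0.116, 0, 0, 0]

```text
clock: 25.0
position: [437.5, -126.3, 63.4]
ee_rot: [-0.438, 0.899, -0.0, 0.001]
contact_force: [-0.8, 1.9, 6.4]
gripper_width: 33.7
grasp_force: 58.7
```

Emit:
servo_tool:
  increments:
    - [0.9, 0, 0, 0, 0, 0, 0]
    - [0.9, 0, 0, 0, 0, 0, 0]
    - [0.9, 0, 0, 0, 0, 0, 0]
    - [0.9, 0, 0, 0, 0, 0, 0]
    - [0.9, 0, 0, -0.03, 0, 0, 0]
    - [0.9, 0, 0, -0.06, 0, 0, 0]
    - [0.9, 0, 0, -0.06, 0, 0, 0]

```text
clock: 25.88
position: [438.4, -126.4, 124.4]
ee_rot: [-0.438, 0.899, -0.001, 0.002]
contact_force: [-0.7, 0.4, -0.4]
gripper_width: 76.9
grasp_force: 0.0
```

Emit:
servo_tool:
  increments:
    - [0.9, 0, 0, 0, 0, 0, -90]
    - [0.9, 0, 0, 0, 0, 0, -90]
    - [0.9, 0, 0, 0, 0, 0, -90]
    - [0.9, 0, 0, 0, 0, 0, -90]
    - [0.9, 0, 0, 0, 0, 0, -90]
    - [0.9, 0, 0, 0, 0, 0, -90]
    - [0.9, 0, 0, 0, 0, 0, -90]
    - [0.9, 0, 0, 0, 0, 0, -90]
    - [0.9, 0, 0, 0, 0, 0, -90]
    - [0.9, 0, 0, 0, 0, 0, -90]
    - [0.9, 0, 0, 0, 0, 0, -90]

```text
clock: 27.25
position: [436.4, -126.4, 121.8]
ee_rot: [0.945, -0.326, -0.001, 0.0]
contact_force: [0.3, 0.1, 0.0]
gripper_width: 77.0
grasp_force: 0.0
```

Emit:
servo_tool:
  increments:
    - [0.9, 0, 0, 0.03, 0, 0, 0]
    - [0.9, 0, 0, 0.06, 0, 0, 0]
    - [0.9, 0, 0, 0.06, 0, 0, 0]
    - [0.25, 0, 0, 0.06, 0, 0, 0]
    - [0.25, 0, 0, 0.06, 0, 0, 0]
    - [0.25, 0, 0, 0.06, 0, 0, 0]
    - [0.25, 0, 0, 0.06, 0, 0, 0]
    - [0.25, 0, 0, 0.06, 0, 0, 0]
    - [0.25, 0, 0, 0.06, 0, 0, 0]

```text
clock: 28.38
position: [437.1, -126.8, 63.7]
ee_rot: [0.946, -0.326, 0.001, 0.0]
contact_force: [-2.0, -1.9, 6.1]
gripper_width: 34.0
grasp_force: 57.1
```

Run:
```python
from h import *
s=arm.read_state();print(s['clock'],s['position'],s['joints'][5])
p=s['position'];chain((*p[:2],190,232),(666.5,26.3,190,180))
```

```text
28.375 [ 437.0598666  -126.79462783   63.69761695] 0.8296308859669771
[ 0.0002 -0.     -0.1263] [-0.  -0.1  0. ]
[ 0.0865 -0.2619  0.    ] [-0. -0. 52.]
```

Emit:
servo_tool:
  increments:
    - [0.25, 0, 0, -0.03, 0, 0, 0]
    - [0.25, 0, 0, -0.085, 0, 0, 0]
    - [0.25, 0, 0, -0.126, 0, 0, 0]
    - [0.25, 0, 0, -0.126, 0, 0, 0]

```text
clock: 28.88
position: [439.0, -126.3, 192.3]
ee_rot: [0.945, -0.326, 0.005, -0.002]
contact_force: [0.8, 0.1, -1.6]
gripper_width: 34.3
grasp_force: 57.8
```

Emit:
servo_tool:
  increments:
    - [0.25, 0.01, -0.03, 0, 0, 0, 6]
    - [0.25, 0.025, -0.075, 0, 0, 0, 15]
    - [0.25, 0.04, -0.12, 0, 0, 0, 24]
    - [0.25, 0.055, -0.165, 0, 0, 0, 33]
    - [0.25, 0.07, -0.21, 0, 0, 0, 42]
    - [0.25, 0.08, -0.245, 0, 0, 0, 49]
    - [0.25, 0.0865, -0.262, 0, 0, 0, 52]
    - [0.25, 0.0865, -0.262, 0, 0, 0, 52]
    - [0.25, 0.0865, -0.262, 0, 0, 0, 52]
    - [0.25, 0.0865, -0.262, 0, 0, 0, 52]

```text
clock: 30.12
position: [665.5, 26.2, 188.4]
ee_rot: [-0.707, 0.707, 0.0, -0.0]
contact_force: [1.1, -0.4, -1.2]
gripper_width: 34.1
grasp_force: 57.8
```

Run:
```python
from h import *
s=arm.read_state();print(s['clock'],s['position'],s['gripper_width'])
chain((666.4,26.3,83,180))
```

```text
30.125 [665.51937334  26.18141214 188.37792034] 34.05767759367419
[-1.000e-04 -9.000e-04  1.054e-01] [ 0.  0. -0.]
```

Emit:
servo_tool:
  increments:
    - [0.25, 0, -0.001, 0.03, 0, 0, 0]
    - [0.25, 0, -0.001, 0.055, 0, 0, 0]
    - [0.25, 0, -0.001, 0.075, 0, 0, 0]
    - [0.25, 0, -0.001, 0.09, 0, 0, 0]
    - [0.25, 0, -0.001, 0.1, 0, 0, 0]
    - [0.25, 0, -0.001, 0.104, 0, 0, 0]
    - [0.25, 0, -0.001, 0.104, 0, 0, 0]

```text
clock: 31.0
position: [667.1, 26.6, 83.6]
ee_rot: [-0.707, 0.707, 0.0, -0.001]
contact_force: [0.7, 0.9, -0.8]
gripper_width: 33.1
grasp_force: 60.8
```

Emit:
servo_tool:
  increments:
    - [0.25, 0, 0, 0.003, 0, 0, 0]
    - [0.25, 0, 0, 0.005, 0, 0, 0]
    - [0.25, 0, 0, 0.007, 0, 0, 0]
    - [0.25, 0, 0, 0.0085, 0, 0, 0]
    - [0.25, 0, 0, 0.0085, 0, 0, 0]

```text
clock: 31.62
position: [667.2, 26.7, 75.7]
ee_rot: [-0.707, 0.707, 0.0, -0.0]
contact_force: [0.2, 0.2, -0.7]
gripper_width: 33.0
grasp_force: 60.8
```

Emit:
servo_tool:
  increments:
    - [0.25, 0, 0, 0.001, 0, 0, 0]
    - [0.25, 0, 0, 0.002, 0, 0, 0]
    - [0.25, 0, 0, 0.002, 0, 0, 0]

```text
clock: 32.0
position: [667.5, 26.8, 75.3]
ee_rot: [0.707, -0.707, 0.0, -0.0]
contact_force: [-1.7, 0.2, 5.0]
gripper_width: 33.2
grasp_force: 61.7
```

Emit:
servo_tool:
  increments:
    - [0.6, 0, 0, 0, 0, 0, 0]
    - [0.8, 0, 0, 0, 0, 0, 0]
    - [0.8, 0, 0, 0, 0, 0, 0]
    - [0.8, 0, 0, -0.03, 0, 0, 0]
    - [0.8, 0, 0, -0.09, 0, 0, 0]
    - [0.8, 0, 0, -0.12, 0, 0, 0]
    - [0.8, 0, 0, -0.12, 0, 0, 0]

```text
clock: 32.88
position: [668.9, 27.0, 197.5]
ee_rot: [-0.707, 0.707, -0.002, 0.003]
contact_force: [0.9, 0.0, -0.7]
gripper_width: 68.3
grasp_force: 0.0
```

Run:
```python
from fit import *
S=cam('scene'); save(S,'d.png',(230,160,390,280),5)
z=np.load('cams.npz'); S0=dict(S,color=z['Si']); T0=dict(cam('top'),color=z['Ti'])
br=lambda im:(im[...,0]-im[...,2]>40)&(im[...,0]>120)
m=seg(S0,br,(350,244),32); print(m.sum())
for t in (0,5,8,11):
    P=np.array([[x,y,w] for x in(0,104) for y in(-60,60) for w in(-t,0)],float)
    print(t,fit([(S0,m)],P,(592,234,8),25,30))
# face only by edge: compare brightness rows
c=S0['color'].astype(int)
for u in (335,350,365): print(u,[(v,*c[v,u]) for v in range(232,262)])
```

```text
554
0 (array([593.6, 234.5,   8.3]), np.float64(0.064))
5 (array([588.9, 235.1,   6.9]), np.float64(0.163))
8 (array([584.3, 237. ,   5.8]), np.float64(0.233))
11 (array([581.2, 236.5,   6.1]), np.float64(0.293))
335 [(232, np.int64(192), np.int64(186), np.int64(174)), (233, np.int64(106), np.int64(81), np.int64(67)), (234, np.int64(64), np.int64(48), np.int64(39)), (235, np.int64(65), np.int64(47), np.int64(38)), (236, np.int64(67), np.int64(49), np.int64(39)), (237, np.int64(63), np.int64(46), np.int64(37)), (238, np.int64(77), np.int64(58), np.int64(43)), (239, np.int64(134), np.int64(101), np.int64(68)), (240, np.int64(155), np.int64(118), np.int64(78)), (241, np.int64(156), np.int64(120), np.int64(79)), (242, np.int64(160), np.int64(123), np.int64(80)), (243, np.int64(158), np.int64(122), np.int64(80)), (244, np.int64(163), np.int64(125), np.int64(82)), (245, np.int64(157), np.int64(120), np.int64(79)), (246, np.int64(156), np.int64(120), np.int64(79)), (247, np.int64(160), np.int64(122), np.int64(80)), (248, np.int64(164), np.int64(124), np.int64(83)), (249, np.int64(161), np.i
[... 2938 characters left out ...]
 (248, np.int64(157), np.int64(120), np.int64(78)), (249, np.int64(157), np.int64(120), np.int64(78)), (250, np.int64(158), np.int64(122), np.int64(80)), (251, np.int64(165), np.int64(126), np.int64(82)), (252, np.int64(164), np.int64(130), np.int64(85)), (253, np.int64(112), np.int64(85), np.int64(57)), (254, np.int64(120), np.int64(92), np.int64(61)), (255, np.int64(117), np.int64(89), np.int64(60)), (256, np.int64(110), np.int64(83), np.int64(56)), (257, np.int64(62), np.int64(40), np.int64(31)), (258, np.int64(60), np.int64(39), np.int64(29)), (259, np.int64(58), np.int64(38), np.int64(28)), (260, np.int64(49), np.int64(35), np.int64(28)), (261, np.int64(50), np.int64(34), np.int64(27))]
```

View pics/d.png

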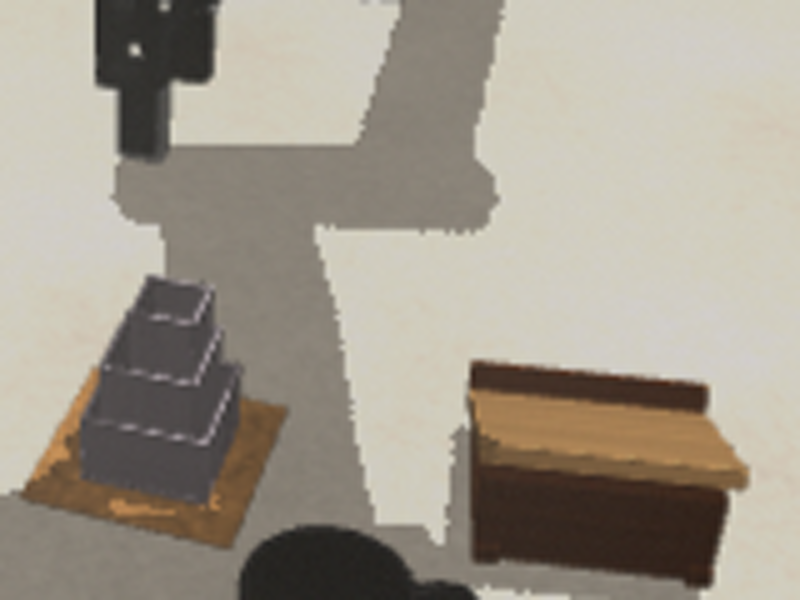

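Run:
```python
from h import *
chain((416,-304,120,199))
```

```text
[0.331  0.2505 0.0734] [  0.   0. -19.]
```

Emit:
servo_tool:
  increments:
    - [0.6, 0.045, 0.034, 0, 0, 0, -4]
    - [0.6, 0.08, 0.06, 0, 0, 0, -8]
    - [0.6, 0.12, 0.09, 0, 0, 0, -12]
    - [0.6, 0.16, 0.12, 0, 0, 0, -16]
    - [0.6, 0.2, 0.15, 0.02, 0, 0, -19]
    - [0.6, 0.24, 0.18, 0.04, 0, 0, -19]
    - [0.6, 0.29, 0.215, 0.07, 0, 0, -19]
    - [0.6, 0.331, 0.25, 0.073, 0, 0, -19]
    - [0.6, 0.331, 0.25, 0.073, 0, 0, -19]
    - [0.6, 0.331, 0.25, 0.073, 0, 0, -19]
    - [0.6, 0.331, 0.25, 0.073, 0, 0, -19]

```text
clock: 34.35
position: [417.9, -303.4, 120.6]
ee_rot: [0.814, -0.58, -0.0, 0.0]
contact_force: [0.8, -0.4, -0.1]
gripper_width: 51.3
grasp_force: 0.0
```

Run:
```python
from h import *
chain((416,-304,13,199))
```

```text
[-1.000e-04  1.900e-03  1.076e-01] [0.  0.  0.1]
```

Emit:
servo_tool:
  increments:
    - [0.6, 0, 0.002, 0.05, 0, 0, 0]
    - [0.6, 0, 0.002, 0.09, 0, 0, 0]
    - [0.6, 0, 0.002, 0.107, 0, 0, 0]
    - [0.6, 0, 0.002, 0.107, 0, 0, 0]
    - [0.1, 0, 0.002, 0.107, 0, 0, 0]
    - [0.1, 0, 0.002, 0.107, 0, 0, 0]
    - [0.1, 0, 0.002, 0.107, 0, 0, 0]
    - [0.1, 0, 0.002, 0.107, 0, 0, 0]
    - [0.1, 0, 0.002, 0.107, 0, 0, 0]

```text
clock: 35.48
position: [416.4, -305.0, 15.2]
ee_rot: [0.814, -0.581, 0.001, -0.0]
contact_force: [0.6, 2.3, 5.7]
gripper_width: 12.9
grasp_force: 61.2
```

Run:
```python
from fit import *
s=arm.read_state();p=s['position'];print(p,(R.from_quat(s['ee_rot']).as_matrix()).round(3))
S=cam('scene');T=cam('top')
im=np.hstack([cv2.resize(d['color'][v-30:v+30,u-30:u+30,::-1],(390,390)) for d,u,v in((S,189,183),(T,353,221))]);cv2.imwrite('pics/e.png',im)
m=seg(S,orange,proj(S,(416,-304,0)),25);print(fit([(S,m)],box(84,84,10),(416,-304,19)))
```

```text
[ 416.37445971 -305.01404084   15.16504244] [[ 0.326 -0.945  0.003]
 [-0.945 -0.326 -0.001]
 [ 0.002 -0.002 -1.   ]]
(array([ 415.2, -303.5,   18.5]), np.float64(0.335))
```

View pics/e.png

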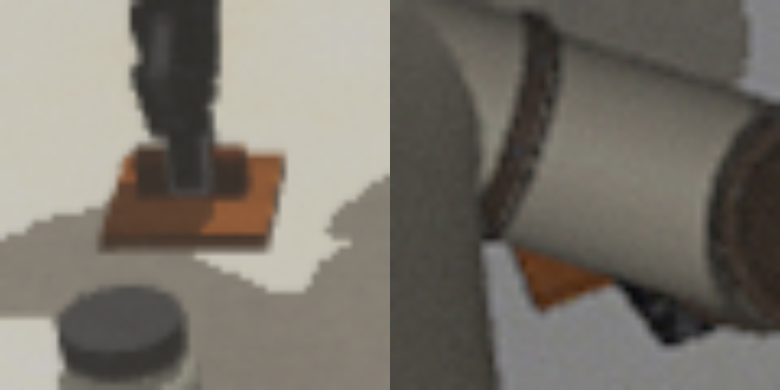

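```bash
cat >> h.py <<'E'
O=np.array([594.,236,30]); RS=R.from_euler('ZY',[8,-25],degrees=True); G=15.2
def sl(x,y,z): return (*(O+RS.apply([x,y,z+G])),RS*down(180))
def where():
    s=arm.read_state(); p=np.array(s['position']); r=R.from_quat(s['ee_rot'])
    return RS.inv().apply(p+r.apply([0,0,G])-O).round(2), ((RS*down(180)).inv()*r).as_rotvec(degrees=True).round(2), RS.inv().apply(s['contact_force']).round(1)
E
python3 - <<'E'
from h import *
p=arm.read_state()['position']
a=sl(52,0,45);print(np.round(a[:3]))
chain((*p[:2],220,199),(a[0],a[1],220,199),a,sl(52,0,10))
E
```

```text
[615. 239. 107.]
[ 0.0004 -0.0005 -0.2048] [-0.1 -0.1  0. ]
[-0.4496 -0.3653  0.    ] [0. 0. 0.]
[0.     0.     0.1135] [24.9  2.4 10.8]
[ 0.    -0.     0.035] [0. 0. 0.]
```

Emit:
servo_tool:
  increments:
    - [0.1, 0, 0, -0.02, 0, 0, 0]
    - [0.1, 0, 0, -0.06, 0, 0, 0]
    - [0.1, 0, 0, -0.11, 0, 0, 0]
    - [0.1, 0, 0, -0.16, 0, 0, 0]
    - [0.1, 0, 0, -0.205, 0, 0, 0]
    - [0.1, 0, 0, -0.205, 0, 0, 0]
    - [0.1, 0, 0, -0.205, 0, 0, 0]

```text
clock: 36.45
position: [414.3, -304.3, 217.8]
ee_rot: [0.814, -0.581, -0.001, -0.0]
contact_force: [0.4, 1.0, -2.2]
gripper_width: 12.5
grasp_force: 60.2
```

Emit:
servo_tool:
  increments:
    - [0.1, -0.02, -0.016, 0, 0, 0, 0]
    - [0.1, -0.055, -0.045, 0, 0, 0, 0]
    - [0.1, -0.1, -0.081, 0, 0, 0, 0]
    - [0.1, -0.145, -0.118, 0, 0, 0, 0]
    - [0.1, -0.19, -0.154, 0, 0, 0, 0]
    - [0.1, -0.235, -0.19, 0, 0, 0, 0]
    - [0.1, -0.28, -0.227, 0, 0, 0, 0]
    - [0.1, -0.325, -0.264, 0, 0, 0, 0]
    - [0.1, -0.37, -0.3, 0, 0, 0, 0]
    - [0.1, -0.41, -0.333, 0, 0, 0, 0]
    - [0.1, -0.44, -0.357, 0, 0, 0, 0]
    - [0.1, -0.45, -0.366, 0, 0, 0, 0]

```text
clock: 37.95
position: [614.4, 241.3, 215.3]
ee_rot: [0.814, -0.58, -0.001, 0.002]
contact_force: [-0.4, -0.1, -2.1]
gripper_width: 12.6
grasp_force: 60.2
```

Emit:
servo_tool:
  increments:
    - [0.1, 0, 0, 0, 4, 0.4, 1.7]
    - [0.1, 0, 0, 0, 10, 1, 4.3]
    - [0.1, 0, 0, 0, 16, 1.6, 7]
    - [0.1, 0, 0, 0, 22, 2.1, 9.5]
    - [0.1, 0, 0, 0, 24.9, 2.4, 10.8]
    - [0.1, 0, 0, 0, 24.9, 2.4, 10.8]
    - [0.1, 0, 0, 0, 24.9, 2.4, 10.8]

```text
clock: 38.83
position: [615.4, 239.4, 218.6]
ee_rot: [0.737, -0.641, 0.142, -0.163]
contact_force: [0.4, -0.3, -1.3]
gripper_width: 12.4
grasp_force: 60.2
```

Run:
```python
from h import *
print(where(),arm.read_state()['position']);chain(sl(52,0,45),sl(52,0,10))
```

```text
(array([ 99.26,   0.37, 146.56]), array([-0.08,  0.03,  0.02]), array([-0.2, -0.3, -1.3])) [615.35367169 239.38517471 218.56423846]
[0.0003 0.0471 0.1016] [ 0.1 -0.  -0. ]
[ 0.    -0.     0.035] [0. 0. 0.]
```

Emit:
servo_tool:
  increments:
    - [0.1, 0, 0.012, 0.025, 0, 0, 0]
    - [0.1, 0, 0.027, 0.06, 0, 0, 0]
    - [0.1, 0, 0.042, 0.09, 0, 0, 0]
    - [0.1, 0, 0.046, 0.112, 0, 0, 0]
    - [0.1, 0, 0.046, 0.125, 0, 0, 0]
    - [0.1, 0, 0.046, 0.128, 0, 0, 0]
    - [0.1, 0, 0.046, 0.128, 0, 0, 0]

```text
clock: 39.7
position: [629.9, 243.7, 89.5]
ee_rot: [0.737, -0.642, 0.141, -0.158]
contact_force: [-0.3, -0.7, -0.7]
gripper_width: 12.7
grasp_force: 60.2
```

Run:
```python
from h import *
print(where());chain(sl(52,0,2))
S=cam('scene');save(S,'f.png',(300,180,420,280),6)
```

```text
(array([58.24,  2.5 , 23.24]), array([-0.5 ,  0.34,  0.03]), array([-0.6, -0.7, -0.5]))
[0.0025 0.0062 0.0213] [ 0.5 -0.3 -0. ]
```

View pics/f.png

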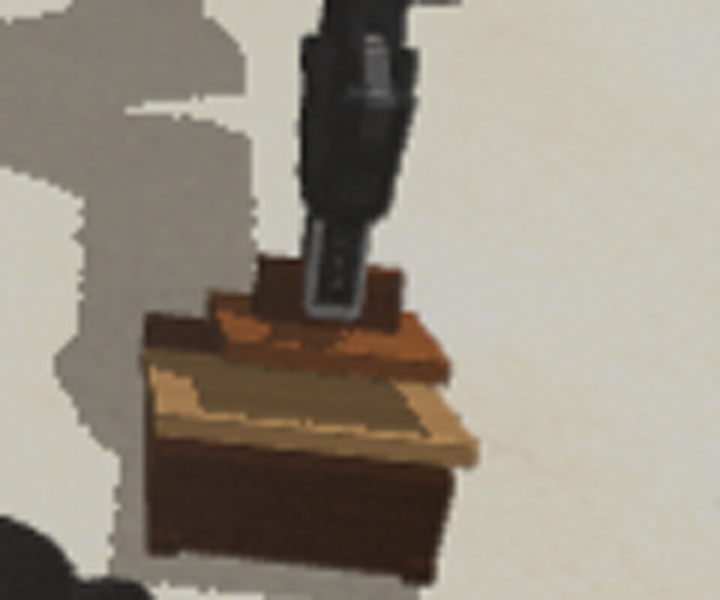

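The lid hangs parallel above the board, centred on its width, and clear of the ledge. Lower slowly.

Emit:
servo_tool:
  increments:
    - [0.1, 0.002, 0.003, 0.005, 0, 0, 0]
    - [0.1, 0.002, 0.005, 0.011, 0, 0, 0]
    - [0.1, 0.002, 0.005, 0.015, 0, 0, 0]
    - [0.1, 0.002, 0.005, 0.015, 0, 0, 0]
    - [0.1, 0.002, 0.005, 0.015, 0, 0, 0]

```text
clock: 40.38
position: [632.6, 243.8, 79.0]
ee_rot: [0.738, -0.643, 0.14, -0.152]
contact_force: [-0.1, 0.1, -2.0]
gripper_width: 12.8
grasp_force: 60.2
```

Run:
```python
from h import *
print(where());chain(sl(52,0,2))
```

```text
(array([56.06,  2.18, 12.62]), array([-1.14,  0.72, -0.  ]), array([-0.9,  0.1, -1.8]))
[0.0022 0.0042 0.0107] [ 1.1 -0.7  0. ]
```

Run:
```python
from h import *
s=arm.read_state();print(np.round(s['joints'],3),np.round(s['joint_efforts'],1))
```

```text
[ 0.499  0.447 -0.692  1.3   -0.161 -1.628] [  0.  -37.4  13.7   0.7  -0.1   0. ]
```

Emit:
servo_tool:
  increments:
    - [0.1, 0, 0, 0, 0, 0, 0]
    - [0.1, 0, 0, 0, 0, 0, 0]

```text
clock: 40.62
position: [632.6, 243.8, 79.2]
ee_rot: [0.737, -0.643, 0.14, -0.152]
contact_force: [0.1, 0.4, -1.8]
gripper_width: 12.6
grasp_force: 60.2
```

Run:
```python
from h import *
s=arm.read_state();print(np.round(s['joints'],3),np.round(s['joint_vel'],3),where())
```

```text
[ 0.499  0.447 -0.692  1.3   -0.161 -1.628] [ 0.    -0.001  0.002  0.    -0.     0.001] (array([56.12,  2.11, 12.73]), array([-1.13,  0.72,  0.  ]), array([-0.6,  0.4, -1.7]))
```

```bash
cat > kin.py <<'E'
from h import *
from scipy.optimize import least_squares
D=[([-1.033,.385,.008,0,-1.194],[172.018,-600.84,231.312]),([.975,.24748,-.4142,0,-.90973],[396.55,300.16,151.4]),([.98145,.46889,-.56217,.0005,-.53704],[395.8,304.3,5.0]),([.499,.447,-.692,1.3,-.161],[632.6,243.8,79.2])]
def fk(q,k):
    a,b,c,h,L,e=k
    B=R.from_euler('zy',[0,0])
    r0=R.from_euler('Z',q[0]); r1=r0*R.from_euler('Y',q[1]); p=np.array([0,0,h])+r0.apply([e,0,0])+r1.apply([0,0,a])
    r2=r1*R.from_euler('Y',-q[2]); p=p+r2.apply([b,0,c])
    r3=r2*R.from_euler('X',q[3])*R.from_euler('Y',-q[4]); 
    return p+r3.apply([L,0,0]), r3.apply([1,0,0])
if __name__=='__main__':
    f=least_squares(lambda k:np.concatenate([fk(q,k)[0]-p for q,p in D]+[[.01*k[2],.01*k[5]]]),[400,400,0,300,250,0])
    k=f.x;print(k.round(1),f.fun.round(1)); np.save('k.npy',k)
    for s in (1,-1):
        q=list(D[3][0]); q[3]*=s; print(fk(q,k)[1], R.from_quat(arm.read_state()['ee_rot']).as_matrix()[:,2])
E
python3 kin.py
```

```text
[588.8 303.1  30.5 104.1 350.   78.8] [ 131.7   91.6  -14.7 -126.8   97.7   11.4 -102.5  134.5   30.  -115.1
   99.8  -26.7    0.3    0.8]
[ 0.25460416  0.31467472 -0.91441596] [ 0.4024882   0.04387785 -0.914373  ]
[ 0.4024405   0.04341774 -0.91441596] [ 0.4024882   0.04387785 -0.914373  ]
```

```bash
sed -i "s/a,b,c,h,L,e=k/a,b,c,h,L,e,o=k/; s/r0.apply(\[e,0,0\])/r0.apply([e,o,0])/; s/'X',q\[3\]/'X',-q[3]/; s/250,0\])/250,0,-160])/" kin.py
cat > plan.py <<'E'
from kin import *
k=np.load('k.npy'); lo=[-3.14,-1.21,-1.07,-3.16,-2.99];hi=[3.14,2.06,1.41,2.05,-.165]
def ik(p,d,q0=(.5,.45,-.7,1.2,-.2)):
    best=None
    for g in (q0,(.6,.5,-.5,-2.8,-.3),(.5,.45,-.7,.3,-.4)):
        f=least_squares(lambda q:np.concatenate([fk(q,k)[0]-p,200*(fk(q,k)[1]-d)]),g,bounds=(lo,hi))
        if best is None or f.cost<best.cost-1e-3: best=f
    return best.x.round(3),round(best.cost,3)
if __name__=='__main__':
    for dt in (0,2,3,4,5,6,8):
        for az in (8,4,0):
            RT=R.from_euler('ZY',[az,-25+dt],degrees=True); d=RT.apply([0,0,-1])
            lid=O+RS.apply([44,0,0]); print(dt,az,*ik(lid+RT.apply([0,0,G]),d))
E
python3 kin.py; python3 plan.py
```

```text
[ 580.1  331.3   15.5  231.8  442.3   65.  -125. ] [  26.2   24.5  -11.7  -25.    25.1    9.2   -7.3   51.7   25.7   16.6
 -110.1  -23.2    0.2    0.7]
[ 0.4024405   0.04341774 -0.91441596] [ 0.4024882   0.04387785 -0.914373  ]
[ 0.25460416  0.31467472 -0.91441596] [ 0.4024882   0.04387785 -0.914373  ]
0 8 [ 0.709  0.449 -0.67   1.25  -0.243] 0.0
0 4 [ 0.732  0.454 -0.657  1.191 -0.284] 0.0
0 0 [ 0.754  0.46  -0.641  1.133 -0.325] 0.0
2 8 [ 0.693  0.452 -0.623  0.953 -0.255] 0.0
2 4 [ 0.714  0.456 -0.611  0.943 -0.294] 0.0
2 0 [ 0.733  0.462 -0.597  0.923 -0.334] 0.0
3 8 [ 0.685  0.454 -0.599  0.823 -0.268] 0.0
3 4 [ 0.705  0.459 -0.588  0.832 -0.306] 0.0
3 0 [ 0.724  0.464 -0.574  0.827 -0.344] 0.0
4 8 [ 0.678  0.457 -0.576  0.709 -0.286] 0.0
4 4 [ 0.697  0.462 -0.565  0.73  -0.321] 0.0
4 0 [ 0.714  0.467 -0.552  0.737 -0.357] 0.0
5 8 [ 0.67   0.461 -0.552  0.611 -0.307] 0.0
5 4 [ 0.688  0.465 -0.542  0.64  -0.338] 0.0
5 0 [ 0.705  0.47  -0.53   0.655 -0.372] 0.0
6 8 [ 0.663  0.465 -0.528  0.527 -0.33 ] 0.0
6 4 [ 0.68   0.469 -0.519  0.56  -0.359] 0.0
6 0 [ 0.695  0.474 -0.507  0.581 -0.39 ] 0.0
8 8 [ 0.649  0.475 -0.481  0.393 -0.381] 0.0
8 4 [ 0.663  0.478 -0.473  0.428 -0.405] 0.0
8 0 [ 0.677  0.483 -0.463  0.454 -0.431] 0.0
```

```bash
sed -i "s/e,o=k/e,o,w=k/; s/r3.apply(\[L,0,0\])/r3.apply([L,w,0])/; s/250,0,-160\])/250,0,-80,-80])/" kin.py
python3 kin.py; python3 plan.py
```

```text
[ 5.645e+02  4.218e+02  3.000e-01  1.607e+02  2.976e+02 -1.000e-01
  1.000e-01 -1.600e+02] [ 0.1  0.1 -0.   0.1 -0.   0.1  0.  -0.1  0.   0.   0.  -0.   0.  -0. ]
[ 0.4024405   0.04341774 -0.91441596] [ 0.4024882   0.04387785 -0.914373  ]
[ 0.25460416  0.31467472 -0.91441596] [ 0.4024882   0.04387785 -0.914373  ]
0 8 [ 0.484  0.464 -0.706  1.383 -0.165] 48.752
0 4 [ 0.421  0.463 -0.725  1.652 -0.165] 12.818
0 0 [ 0.405  0.464 -0.728  1.725 -0.169] 0.0
2 8 [ 0.531  0.469 -0.679  1.147 -0.165] 8.056
2 4 [ 0.488  0.467 -0.704  1.36  -0.165] 0.623
2 0 [ 0.507  0.471 -0.699  1.336 -0.196] 0.0
3 8 [ 0.541  0.471 -0.672  1.095 -0.165] 0.351
3 4 [ 0.538  0.472 -0.677  1.156 -0.186] 0.0
3 0 [ 0.561  0.477 -0.664  1.115 -0.224] 0.0
4 8 [ 0.593  0.479 -0.621  0.856 -0.21 ] 0.0
4 4 [ 0.595  0.481 -0.624  0.903 -0.231] 0.0
4 0 [ 0.604  0.485 -0.619  0.915 -0.26 ] 0.0
5 8 [ 0.627  0.488 -0.562  0.662 -0.264] 0.0
5 4 [ 0.628  0.489 -0.572  0.723 -0.277] 0.0
5 0 [ 0.632  0.492 -0.573  0.757 -0.299] 0.0
6 8 [ 0.643  0.495 -0.514  0.539 -0.311] 0.0
6 4 [ 0.645  0.497 -0.525  0.597 -0.32 ] 0.0
6 0 [ 0.648  0.499 -0.529  0.637 -0.337] 0.0
8 8 [ 0.653  0.507 -0.438  0.386 -0.392] 0.0
8 4 [ 0.657  0.509 -0.448  0.431 -0.398] 0.0
8 0 [ 0.662  0.511 -0.453  0.468 -0.41 ] 0.0
```

```bash
cat >> h.py <<'E'
RT=R.from_euler('ZY',[8,-21],degrees=True)
def sl(x,y,z): return (*(O+RS.apply([x,y,z])+RT.apply([0,0,G])),RT*down(180))
def where():
    s=arm.read_state(); p=np.array(s['position']); r=R.from_quat(s['ee_rot'])
    return RS.inv().apply(p+r.apply([0,0,G])-O).round(2), ((RT*down(180)).inv()*r).as_rotvec(degrees=True).round(2), RS.inv().apply(s['contact_force']).round(1), s['joints'][3:5]
E
python3 - <<'E'
from plan import *
for w in ((51,0,15),(51,0,6),(43,0,3)):
    a=sl(*w); print(ik(np.array(a[:3]),a[3].apply([0,0,1])))
chain(sl(51,0,15),sl(51,0,6))
E
```

```text
(array([ 0.631,  0.462, -0.563,  0.667, -0.277]), np.float64(0.0))
(array([ 0.618,  0.476, -0.574,  0.72 , -0.253]), np.float64(0.0))
(array([ 0.599,  0.474, -0.621,  0.839, -0.215]), np.float64(0.0))
[ 0.0023  0.0044 -0.0021] [-2.9 -0.7 -0. ]
[-0.     -0.0006  0.009 ] [0. 0. 0.]
```

Emit:
servo_tool:
  increments:
    - [0.1, 0.001, 0.002, -0.002, -1.5, 0, 0]
    - [0.1, 0.002, 0.004, -0.002, -2.9, -0.7, 0]
    - [0.1, 0.002, 0.004, -0.002, -2.9, -0.7, 0]
    - [0.1, 0.002, 0.004, -0.002, -2.9, -0.7, 0]

```text
clock: 41.12
position: [628.6, 242.0, 79.5]
ee_rot: [0.742, -0.645, 0.119, -0.138]
contact_force: [-0.2, 0.1, -0.4]
gripper_width: 12.9
grasp_force: 60.2
```

Run:
```python
from h import *
print(where());chain(sl(50,0,6))
```

```text
(array([51.66,  1.15, 14.9 ]), array([-0.  , -0.01,  0.01]), array([-0.4,  0.2, -0.3]), array([ 0.66137618, -0.27957336]))
[0.0011 0.001  0.009 ] [ 0.  0. -0.]
```

Emit:
servo_tool:
  increments:
    - [0.1, 0.001, 0.001, 0.004, 0, 0, 0]
    - [0.1, 0.001, 0.001, 0.008, 0, 0, 0]
    - [0.1, 0.001, 0.001, 0.009, 0, 0, 0]
    - [0.1, 0.001, 0.001, 0.009, 0, 0, 0]

```text
clock: 41.62
position: [630.9, 240.1, 70.3]
ee_rot: [0.742, -0.645, 0.119, -0.137]
contact_force: [0.9, 0.5, -1.1]
gripper_width: 12.5
grasp_force: 60.2
```

Run:
```python
from h import *
print(where());chain(sl(50,0,3))
```

```text
(array([49.58, -1.1 ,  5.64]), array([-0.06,  0.05,  0.04]), array([ 0.5,  0.3, -1.4]), array([ 0.72764936, -0.24990577]))
[-0.0011 -0.0006  0.0026] [ 0.1 -0.  -0. ]
```

Emit:
servo_tool:
  increments:
    - [0.1, 0, 0, 0.001, 0, 0, 0]
    - [0.1, 0, 0, 0.002, 0, 0, 0]
    - [0.1, 0, 0, 0.002, 0, 0, 0]
    - [0.1, 0, 0, 0.002, 0, 0, 0]

```text
clock: 42.12
position: [631.5, 240.7, 69.2]
ee_rot: [0.742, -0.645, 0.12, -0.137]
contact_force: [-3.2, -1.1, 3.7]
gripper_width: 12.6
grasp_force: 61.2
```

Emit:
servo_tool:
  increments:
    - [0.1, 0, 0, 0.001, 0, 0, 0]
    - [0.1, 0, 0, 0.0015, 0, 0, 0]
    - [0.1, 0, 0, 0.0015, 0, 0, 0]
    - [0.1, 0, 0, 0.0015, 0, 0, 0]

```text
clock: 42.62
position: [631.6, 240.7, 68.7]
ee_rot: [0.742, -0.645, 0.12, -0.138]
contact_force: [-11.7, -1.7, 11.1]
gripper_width: 12.6
grasp_force: 62.5
```

Run:
```python
from h import *
print(where())
```

```text
(array([49.61, -0.62,  3.96]), array([0.04, 0.02, 0.01]), array([-6. , -0.1, 15.1]), array([ 0.7547913 , -0.24055728]))
```

Emit:
servo_tool:
  increments:
    - [0.1, 0, 0, -0.003, 0, 0, 0]
    - [0.1, 0, 0.002, -0.003, 0, 0, 0]
    - [0.1, 0, 0.004, -0.003, 0, 0, 0]
    - [0.1, 0, 0.0055, -0.003, 0, 0, 0]
    - [0.1, 0, 0.0055, -0.003, 0, 0, 0]
    - [0.1, 0, 0.0055, -0.003, 0, 0, 0]

```text
clock: 43.38
position: [626.0, 239.8, 68.0]
ee_rot: [0.742, -0.645, 0.119, -0.137]
contact_force: [0.0, -0.3, -1.2]
gripper_width: 12.3
grasp_force: 60.2
```

Run:
```python
from h import *
print(where())
```

```text
(array([44.19, -0.68,  5.63]), array([-0.04,  0.02,  0.03]), array([-0.5, -0.3, -1.1]), array([ 0.7888344 , -0.23006125]))
```

Emit:
servo_tool:
  increments:
    - [0.1, 0, 0.001, 0, 0, 0, 0]
    - [0.1, 0, 0.002, 0, 0, 0, 0]
    - [0.1, 0, 0.002, 0, 0, 0, 0]
    - [0.1, 0, 0.002, 0, 0, 0, 0]

```text
clock: 43.88
position: [624.1, 239.6, 67.4]
ee_rot: [0.742, -0.645, 0.119, -0.137]
contact_force: [-0.5, -0.3, -2.1]
gripper_width: 12.6
grasp_force: 60.2
```

Run:
```python
from h import *
print(where())
S=cam('scene');save(S,'g.png',(300,180,420,280),6)
```

```text
(array([42.24, -0.66,  5.94]), array([-0.03,  0.02,  0.03]), array([-1.3, -0.2, -1.7]), array([ 0.81262876, -0.2232627 ]))
```

View pics/g.png

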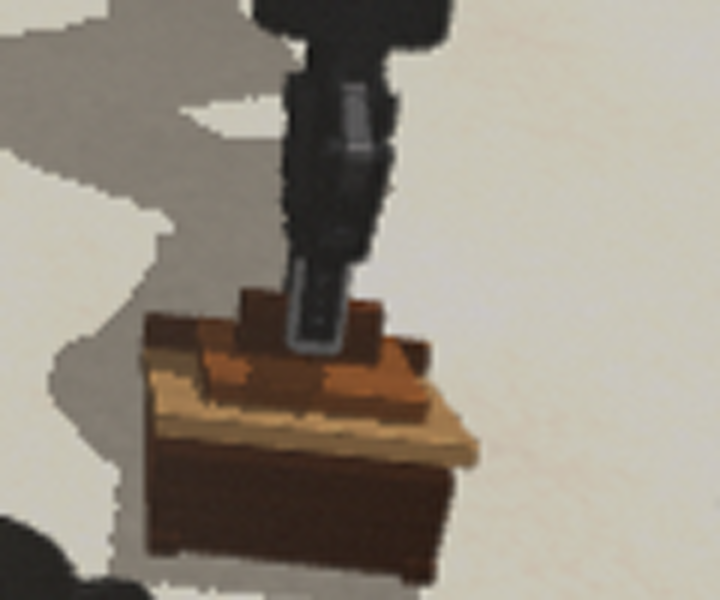

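Emit:
servo_tool:
  increments:
    - [0.1, 0, 0.001, 0, 0, 0, 0]
    - [0.1, 0, 0.002, 0, 0, 0, 0]
    - [0.1, 0, 0.002, 0, 0, 0, 0]
    - [0.1, 0, 0.002, 0, 0, 0, 0]

```text
clock: 44.42
position: [622.3, 239.3, 66.7]
ee_rot: [0.742, -0.645, 0.119, -0.137]
contact_force: [0.2, -0.6, -2.1]
gripper_width: 12.5
grasp_force: 60.2
```

Run:
```python
from h import *
print(where())
```

```text
(array([40.22, -0.68,  6.05]), array([-0.03,  0.02,  0.03]), array([-0.8, -0.6, -2. ]), array([ 0.83826566, -0.21620686]))
```

Emit:
servo_tool:
  increments:
    - [0.1, 0, 0.001, 0, 0, 0, 0]
    - [0.1, 0, 0.002, 0, 0, 0, 0]
    - [0.1, 0, 0.002, 0, 0, 0, 0]
    - [0.1, 0, 0.002, 0, 0, 0, 0]

```text
clock: 44.92
position: [620.7, 239.3, 66.2]
ee_rot: [0.742, -0.645, 0.119, -0.138]
contact_force: [0.7, 0.3, -0.9]
gripper_width: 12.2
grasp_force: 60.2
```

Run:
```python
from h import *
print(where())
```

```text
(array([38.59, -0.47,  6.28]), array([-0.  , -0.  ,  0.03]), array([ 0.3,  0.2, -1.2]), array([ 0.86599742, -0.20884635]))
```

Emit:
servo_tool:
  increments:
    - [0.1, 0, 0.001, 0, 0, 0, 0]
    - [0.1, 0, 0.0015, 0, 0, 0, 0]
    - [0.1, 0, 0.0015, 0, 0, 0, 0]
    - [0.1, 0, 0.0015, 0, 0, 0, 0]

```text
clock: 45.42
position: [620.3, 239.4, 66.4]
ee_rot: [0.742, -0.645, 0.12, -0.138]
contact_force: [5.2, -0.6, -1.5]
gripper_width: 12.1
grasp_force: 60.1
```

Run:
```python
from h import *
print(where())
```

```text
(array([38.35, -0.29,  6.65]), array([ 0.09, -0.03,  0.03]), array([ 4. , -1.3, -3.5]), array([ 0.88904599, -0.203358  ]))
```

Emit:
servo_tool:
  increments:
    - [0.1, 0, -0.0025, 0, 0, 0, 0]
    - [0.1, 0, -0.0025, 0.001, 0, 0, 0]
    - [0.1, 0, -0.0025, 0.002, 0, 0, 0]
    - [0.1, 0, -0.0025, 0.003, 0, 0, 0]
    - [0.1, 0, -0.0025, 0.003, 0, 0, 0]
    - [0.1, 0, -0.0025, 0.003, 0, 0, 0]

```text
clock: 46.18
position: [621.5, 239.2, 64.2]
ee_rot: [0.742, -0.645, 0.12, -0.137]
contact_force: [-8.6, -1.0, 7.4]
gripper_width: 12.4
grasp_force: 61.7
```

Run:
```python
from h import *
print(where())
```

```text
(array([38.43, -0.65,  4.16]), array([-0.02,  0.02, -0.01]), array([-4.7,  0.2, 10.4]), array([ 0.88982538, -0.20240014]))
```

Emit:
servo_tool:
  increments:
    - [0.25, 0, 0, 0, 0, 0, 0]
    - [0.4, 0, 0, 0, 0, 0, 0]
    - [0.4, 0, 0, 0, 0, 0, 0]
    - [0.4, 0, 0, -0.02, 0, 0, 0]
    - [0.4, 0, 0, -0.06, 0, 0, 0]
    - [0.4, 0, 0, -0.11, 0, 0, 0]
    - [0.4, 0, 0, -0.16, 0, 0, 0]
    - [0.4, 0, 0, -0.16, 0, 0, 0]

```text
clock: 47.18
position: [566.8, 233.3, 218.1]
ee_rot: [0.741, -0.645, 0.12, -0.142]
contact_force: [-0.0, 0.3, -1.2]
gripper_width: 34.4
grasp_force: 0.0
```

Emit:
servo_tool:
  increments:
    - [0.4, -0.05, 0.03, 0, 0, 0, 0]
    - [0.4, -0.09, 0.06, -0.02, 0, 0, 0]
    - [0.4, -0.13, 0.1, -0.03, 0, 0, 0]
    - [0.4, -0.15, 0.14, -0.03, 0, 0, 0]
    - [0.4, -0.15, 0.14, -0.03, 0, 0, 0]

```text
clock: 47.8
position: [402.6, 360.0, 188.6]
ee_rot: [0.744, -0.644, 0.12, -0.135]
contact_force: [0.1, 0.4, 0.0]
gripper_width: 34.2
grasp_force: 0.0
```

Run:
```python
from fit import *
S=cam('scene');T=cam('top')
im=np.hstack([cv2.resize(d['color'][v-h:v+h,u-h:u+h,::-1],(390,390),interpolation=cv2.INTER_NEAREST) for d,u,v,h in((S,350,240,40),(T,179,155,32))]);cv2.imwrite('pics/i.png',im)
tilt=lambda m,d,z:fit([(d,m)],box(84,84,10),(635,240,8),25,z)
red=lambda im:(im[...,0]-im[...,2]>25)&(im[...,0]>1.6*im[...,1])
m=seg(T,red,(179,157),30); print(m.sum(),tilt(m,T,30+42*np.sin(np.radians(25))), (O+RS.apply([42,0,0])).round(1))
```

```text
10 (array([668.9, 253.6, -99.1]), np.float64(0.985)) [631.7 241.3  47.7]
```

View pics/i.png

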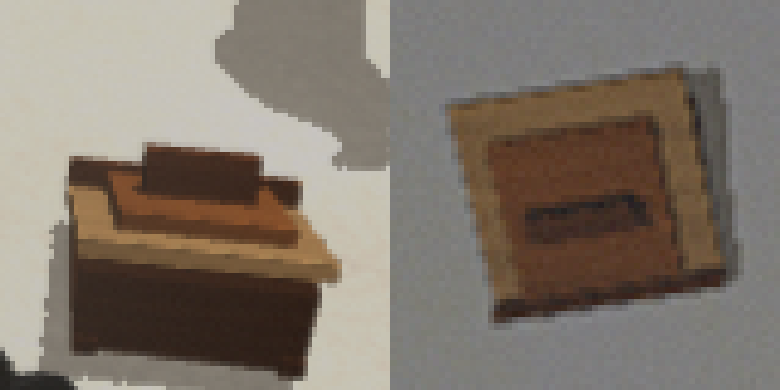

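Run:
```python
from fit import *
S=cam('scene');T=cam('top')
f=lambda d,p,u,v,h:[round((a-b+h+.5)*390/(2*h)) for a,b in zip(proj(d,p),(u,v))]
for name,r,o in (('flat',RS,[38.8,-.6,0]),('tilt4',RT,[38.8,-.6,3])):
    for x in(-42,42):
        for y in (-42,42):
            p=O+RS.apply(o)+r.apply([x,y,10]); print(name,x,y,'scene',f(S,p,350,240,40),'top',f(T,p,179,155,32))
    print('handle top',[f(S,O+RS.apply(o)+r.apply([0,y,34]),350,240,40) for y in(-28,28)],[f(T,O+RS.apply(o)+r.apply([0,y,34]),179,155,32) for y in(-28,28)])
print(arm.read_state()['clock'],arm.read_state()['contact_force'])
```

```text
flat -42 -42 scene [105, 170] top [289, 276]
flat -42 42 scene [267, 187] top [128, 302]
flat 42 -42 scene [117, 210] top [256, 119]
flat 42 42 scene [297, 229] top [90, 145]
handle top [[144, 146], [258, 157]] [[240, 216], [130, 233]]
tilt4 -42 -42 scene [106, 160] top [288, 278]
tilt4 -42 42 scene [269, 177] top [126, 304]
tilt4 42 -42 scene [117, 210] top [255, 118]
tilt4 42 42 scene [297, 229] top [90, 143]
handle top [[145, 141], [259, 153]] [[239, 213], [128, 231]]
48.0 [-0.09051394  0.70375003 -0.51433392]
```

The lid's projected corners match the flat pose: its far edge is at row 170 in the crop, where a 4° tilt would put it at 160. The lid is centred on the board and against the ledge, and the tubs are nested, so I'm handing in.

```bash
python3 -c "
from h import *
print(arm.job_done())"
```

```text
the job is handed in; nothing more can be done
None
```

The job is handed in (no verdict came back): the three tubs stand nested on the mat, the lid lies flat on the rest against the ledge with its handle up, and the arm was kept clear of the sugar jar, salt and pepper, though I did not re-measure them at the end.

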